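# Restock the locked guest-soap dispenser

### The job

Restock the guest-soap dispenser on the washroom counter: put the square key from its tray fully down on the brass spindle and turn it counter-clockwise to swing the red gate wide open, then slide every boxed soap on the counter in through the mouth until all of it is inside the tunnel. With the key fully on the spindle, turn it back to shut the gate completely, then put the key back in its tray; leave the tumbler, the soap dish and the lotion bottle alone.

Things in the scene. Friction and masses are not known exactly. Their poses are not given: they have to be found in the camera images.
- dispenser: White soap dispenser fixed to the counter: a straight tunnel, the counter is its floor. Origin at counter level, middle of the mouth; x points into the tunnel, z up. Inside 53 mm wide (y), end wall at x = 196 mm; side walls 6 mm thick, 34 mm high, from x = 0. Holds three boxed soaps end to end (60 mm sides along x); later ones push earlier ones on. A soap is inside when all of it is past x = 0.
- roof_edge (a point): Middle of the near edge of the dispenser's clear 4 mm roof, on its underside: x = 20, z = 34 mm in the dispenser's frame. The roof covers x = 20 to 166 mm; the first 20 mm behind the mouth and the last 30 mm of the tunnel are open above.
- gate (a joint): Angle (rad) of the red gate about the upright spindle: 0 = shut across the mouth, growing counter-clockwise from above to the stop at 1.25 = wide open. Stays where it is left (friction about 0.12 N m); may start slightly ajar. It swings out through the space before the mouth and on the dispenser's -y side.
- gate_leaf (a point): Centre of the gate's red leaf: 5 mm thick (x), 95 mm long (y), 6 to 48 mm above the counter; 4 mm in front of the mouth when shut. An arm 32 to 48 mm above the counter joins it to the spindle, whose axis is 104 mm behind the leaf (+x) and 44.5 mm to -y of this point. Axes as the dispenser's when shut.
- spindle_foot (a point): Point on the spindle axis at the foot of the brass spindle, on the flat grey hub (40 mm diameter), 55 mm above the counter; at x = 100, y = -60 mm in the dispenser's frame. The spindle is an 18 mm square standing 30 mm above this point, the top 6 mm a round cone (18 to 10 mm wide); it turns with the gate. x and y lie along the square's sides (along the dispenser's axes when shut), z up.
- key: Square key, 120 g, standing bore down. Steel socket 30 x 30 mm, 40 mm tall, with a 20 mm square bore 32 mm deep from below; above it a blue grip bar 64 mm long (x), 14 mm wide (y), 40 to 70 mm above the underside. Origin: centre of underside, z up. Bore sides lie along x and y: fits the spindle four ways, 0.1 rad play either way. Fully on, its underside rests on the hub.
- tray: Shallow brown wooden tray fixed to the counter, 130 (x) x 110 (y) mm, walls 4 mm thick and 14 mm high, inner floor 4 mm above the counter. Origin at the centre of its underside.
- soap1: Boxed guest soap, lying flat: 60 (x) x 45 (y) x 22 (z) mm, 50 g, cream carton with a green band round its middle. Origin at the centre of its underside. Absent in some runs.
- soap2: Another boxed soap, same as soap1. Absent in some runs.
- soap3: Another boxed soap, same as soap1. Absent in some runs.
- soap4: Another boxed soap, same as soap1. Absent in some runs. Two or three of the four are present.
- tumbler: Navy toothbrush tumbler, 68 x 68 mm, 105 mm tall, loose; leave alone. Origin at the centre of its underside.
- soap_dish: White soap dish 115 x 80 mm with a green bar of soap on it, 38 mm tall, loose; leave alone. Origin at the centre of its underside.
- lotion: Amber lotion bottle, 54 mm diameter, 150 mm tall, loose; leave alone. Origin at the centre of its underside.
Not all that is in view belongs to the job. Leave any orange look-alike of the soap4 alone.

How it is judged:
By the outcome, as a careful person would: the job done as asked, in the order asked, and still so for the second after the job is handed in, with the robot touching nothing.
Of soap1, soap2, soap3, soap4 only 2 to 3 are there at a start; the rules pass over those that are not, and their reading is None.
At some moment in a run one of soap1, soap2, soap3, soap4 may be knocked a few centimetres aside while the robot is not near it.
It also fails if it takes over 210 s, if anything falls off the work surface, if the arm or the gripper's body presses on something with over 40 N, if the wrist force passes 120 N, or if a joint passes its speed limit or range.

### The arm

A 7-joint arm with a two-finger parallel gripper is mounted at the origin on the work surface. World frame = base frame: x ahead of the robot, y to its left, z up, the work surface at z = 0. Lengths are in m, angles in rad, forces in N, time in s.
With the tool pointing down it reaches from about 0.425 to 0.975 m from the base axis. Payload 16.7 kg.
Tool frame: the origin (TCP) lies midway between the tips of the shut fingers; the grasp point (between the pads) lies 19 mm behind it; z points along the fingers, y is the line along which they close (so a half turn about z gives the same grasp; the last joint's range is limited). The gripper opens to 85 mm and grips with 20 to 120 N. Pads are 22 mm wide; open, the fingers measure 114 mm over their backs; the gripper's body (76 mm by 85 mm) begins 54 mm behind the grasp point. The pads swing forward as they close: fully open they stand 13 mm farther back than shut.
Start: joints at [-1.429, 0.426, 0.074, 1.606, -0.034, 1.111, -0.067], TCP at [0.194, 0.647, 0.231] pointing down, gripper open.
Joint ranges: [-2.85, 2.85], [-0.5, 2.14], [-1.23, 1.37], [0.21, 2.46], [-1.02, 4.16], [0.16, 2.05], [-2.73, 2.73]. Speed limits (rad/s): [1.89, 1.89, 2.39, 2.39, 3.01, 3.01, 3.01].

### API

Orientations are given as a unit quaternion [w, x, y, z].
In Python, from workcell import manip, viewer, order gives the robot as it stands.
- The arm moves only by the shell command python3 -m inch 'ROWS'. ROWS is JSON, a list of rows, each an object of numbers: "tx", "ty", "tz": the shift along the tool's x, y, z scaled (see below); "rx", "ry", "rz": the turn, a rotation vector about the tool's x, y, z scaled (see below); "jaw": the finger opening in mm, from 0 to 85.4. A call has 1 to 12 rows; each row is the pose to reach, as a shift and turn from the pose commanded when the call began, along the tool's axes at that moment; what a row does not reach only later rows make up. The controller multiplies each number of a shift by 1 m and each number of a turn by 90 degrees. A row lasts 1/10 s, in which the tool goes at most 50 mm and 8.59 degrees, less where a joint would pass 70% of its speed; a pose out of reach is approached as far as the arm can. A call with a number of a shift or a turn outside -1 to 1 is refused whole. A call with a gripper value outside its range is refused whole. The fingers move at their own pace and stop on an object; the grip force is fixed at half the most. Time passes only in rows, so rows that repeat a pose let the fingers close. It gives the time, the measured TCP pose, the force, the opening and the grip force at its end, in the units of the state.
- manip.observe(): the state, without advancing time (a new reading comes with each control period).
- viewer.get_image(name): name is "scene" or "top" or "wrist"; returns (picture, depth): 480x640x3 uint8, blue, green, red; 480x640 float32, m along the optical axis (not along the pixel's ray), 0 where there is no reading.
- viewer.get_calibration(name): a dict with "intrinsics" (3x3 intrinsics, pixels), "world_from_camera" (4x4, takes a point from camera to world coordinates); the wrist camera has in their place "hand_eye" (4x4, takes a point from camera to tool coordinates, whose origin is the TCP and whose axes are the flange's). Camera axes: x right, y down, z forward; pixel columns grow to the right and rows downward; lengths in m; the calibration is good to about 2 mm. A picture is of the moment at which its call begins: read the wrist's pose just before it. get_calibration takes no time and is no camera call.
- order.sign_off(): hands the job in; it is judged then, once.
The state is a dict: "time": time; "q": joint angles; "qd": joint speeds; "joint_efforts": joint torques, N m; "position": TCP position; "eef_rot": TCP orientation; "wrist_force": force on the tool from outside, world axes, zero at the start; "ft_torque": the same for the moment, N m; "finger_gap": opening from 0.0 (shut) to 1.0 (fully open); "grasp_force": force on a finger pad.
Only numpy, scipy, OpenCV 4.12 (cv2) and the standard library are available. Lean on these libraries where they do the work, as an engineer would, in place of code of your own. Each camera call takes 0.05 s, during which the arm holds its last target. There are 200 camera calls.

## Working session

There is one attempt and no reset: what is moved stays moved. The work goes in short steps, Python scripts to look and compute and a shell command to move; the robot and the scene stay as the last step left them, time stands still between calls to the robot, and variables do not carry over. Pictures are saved under pics/ and viewed, at most 14 in all, crops included, and the job is handed in when it is done.

```bash
mkdir -p pics; ls; cat > h.py <<'E'
import numpy as np, cv2
from workcell import manip, viewer, order
from scipy.spatial.transform import Rotation as R
def rot(q): return R.from_quat([q[1],q[2],q[3],q[0]])
def grab(n):
    s=manip.observe(); im,d=viewer.get_image(n); c=viewer.get_calibration(n)
    K=np.array(c["intrinsics"])
    if n=="wrist":
        T=np.eye(4);T[:3,:3]=rot(s["eef_rot"]).as_matrix();T[:3,3]=s["position"];T=T@np.array(c["hand_eye"])
    else: T=np.array(c["world_from_camera"])
    return im,d,K,T
def cloud(d,K,T):
    v,u=np.mgrid[:480,:640]
    P=np.stack([(u-K[0,2])/K[0,0]*d,(v-K[1,2])/K[1,1]*d,d],-1)@T[:3,:3].T+T[:3,3]
    P[d==0]=np.nan
    return P
E
python3 - <<'E'
from h import *
s=manip.observe();print(s)
for n in("top","scene"):
    im,d,K,T=grab(n);cv2.imwrite(f"pics/{n}0.png",im);np.savez(f"{n}0.npz",im=im,d=d,K=K,T=T);print(n,K,T)
E
```

```text
pics
{'time': 0.0, 'q': array([-1.42951696,  0.42674751,  0.07385087,  1.60663252, -0.03409921,
        1.11084168, -0.06710207]), 'qd': array([ 0.00115302,  0.00055455, -0.00052469,  0.0003304 , -0.00111725,
       -0.00178158, -0.00145822]), 'joint_efforts': array([ 1.22078076e-03, -9.49799681e+01,  3.76126170e+00, -4.63506961e+01,
        1.92162395e-02,  1.06015481e-02,  2.45851049e-05]), 'position': array([0.19342707, 0.6462362 , 0.23058902]), 'eef_rot': array([-4.79266761e-05,  1.44894873e-01,  9.89446819e-01, -6.83116458e-04]), 'wrist_force': array([ 0.15570822, -0.12008704, -0.47548375]), 'ft_torque': array([ 0.00968961, -0.01443955,  0.02328812]), 'grasp_force': 0.0, 'finger_gap': 0.9970598548637593}
top [[433.5073822    0.         316.97573452]
 [  0.         433.5073822  235.50015233]
 [  0.           0.           1.        ]] [[ 1.97306763e-02 -9.83743882e-01  1.78489985e-01  3.96930367e-01]
 [-9.99798848e-01 -2.00564878e-02 -2.09520190e-05  1.21874042e-02]
 [ 3.60049364e-03 -1.78453669e-01 -9.83941728e-01  9.93606238e-01]
 [ 0.00000000e+00  0.00000000e+00  0.00000000e+00  1.00000000e+00]]
scene [[545.24070316   0.         320.48103389]
 [  0.         545.24070316 232.8182459 ]
 [  0.           0.           1.        ]] [[ 0.36308082  0.60925463 -0.70496888  1.49844061]
 [ 0.93162242 -0.22448556  0.28580747 -0.3446618 ]
 [ 0.01587419 -0.76053602 -0.64910167  0.93253574]
 [ 0.          0.          0.          1.        ]]
```

View pics/top0.png

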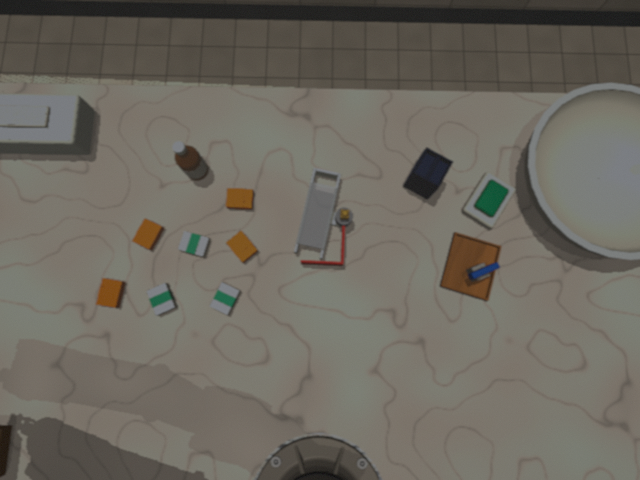

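View pics/scene0.png

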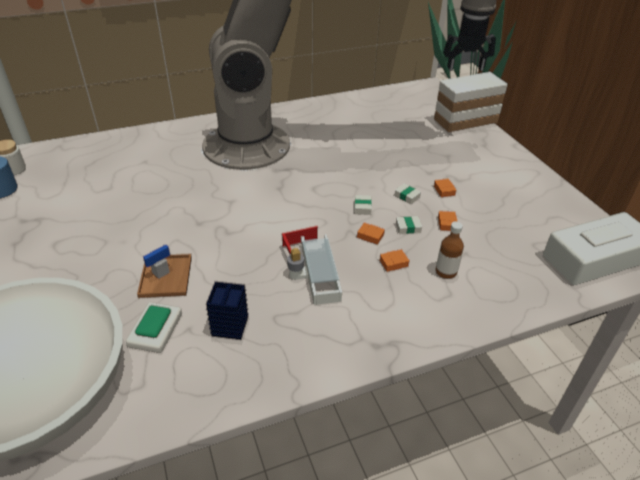

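The top view shows cream soaps with green bands at (194,244), (161,299) and (226,298). The four orange boxes at (148,235), (240,199), (242,247) and (111,292) are look-alikes, because they have no cream carton or green band. The key stands in the tray near (483,270). The gate leaf is at (322,263), the spindle at (343,215) and the dispenser around (320,212). I'll measure these and make one confirming crop.

```bash
cat >> h.py <<'E'
def rect(P,m,z=None):
    """min-area rect of masked points in world xy: centre, (long,short), yaw of long side, z median"""
    p=P[m]; p=p[~np.isnan(p[:,0])]
    (c,wh,a)=cv2.minAreaRect((p[:,:2]*1000).astype(np.float32))
    if wh[0]<wh[1]: wh=wh[::-1]; a+=90
    return np.round(c,1),np.round(wh,1),round((a+90)%180-90,1),round(float(np.median(p[:,2]))*1000,1),len(p)
def comps(m,mn=15):
    n,l,st,ce=cv2.connectedComponentsWithStats(m.astype(np.uint8))
    return [(l==i,ce[i].round()) for i in range(1,n) if st[i,4]>=mn]
def soaps(P,im):
    h=cv2.cvtColor(im,cv2.COLOR_BGR2HSV)
    m=(P[...,2]>.012)&(P[...,2]<.03)&~((h[...,1]>150)&(h[...,0]<25))
    return comps(m,60)
E
python3 - <<'E'
from h import *
f=np.load("top0.npz");im,d,K,T=[f[k] for k in("im","d","K","T")]
P=cloud(d,K,T);h=cv2.cvtColor(im,cv2.COLOR_BGR2HSV)
z=P[...,2]
print("table",np.nanmedian(z[350:420,330:500]))
for m,c in soaps(P,im): print("soap?",c,rect(P,m))
H,S,V=[h[...,i] for i in range(3)]
blue=(H>100)&(H<130)&(S>120)&(V>80)
for m,c in comps(blue): print("blue",c,rect(P,m&(z>.055)) if (m&(z>.055)).sum()>5 else rect(P,m))
red=((H<6)|(H>174))&(S>140)&(V>60)
for m,c in comps(red): print("red",c,rect(P,m&(z>.04)))
br=(H>5)&(H<20)&(S>90)&(z<.02)&(z>-.01)
for m,c in comps(br,300): print("brown",c,rect(P,m))
def box(r0,r1,c0,c1,z0,z1,n):
    m=np.zeros_like(blue);m[r0:r1,c0:c1]=1;m&=(z>z0)&(z<z1);print(n,rect(P,m))
box(160,260,290,350,.025,.042,"disp")
box(195,235,330,360,.065,.095,"spindle")
box(195,235,330,360,.05,.06,"hub")
for n,(a,b,c,e) in dict(s=(215,325,90,260),k=(140,310,400,520),g=(165,275,290,360)).items():
    pass
a=cv2.resize(im[180:320,90:260],(680,560),interpolation=cv2.INTER_CUBIC)
cv2.imwrite("pics/crop1.png",a)
b=cv2.resize(im[160:310,290:510],(792,540),interpolation=cv2.INTER_CUBIC);cv2.imwrite("pics/crop2.png",b)
E
```

```text
table 9.141847099858325e-05
soap? [ 63. 142.] (array([776. , 639.6]), array([235.7, 100.4]), -59.8, 21.2, 417)
soap? [599. 179.] (array([ 721.2, -638.7]), array([199.5, 198.7]), -82.7, 28.2, 3762)
soap? [200. 174.] (array([717.9, 289.1]), array([51.1, 19.3]), -43.9, 21.3, 64)
soap? [486. 201.] (array([ 666.8, -383.6]), array([114.3,  81. ]), -32.8, 23.8, 938)
soap? [416. 190.] (array([ 685.2, -215.5]), array([67.6,  4.9]), 58.8, 19.7, 88)
soap? [193. 243.] (array([549.8, 294.4]), array([61.2, 45.6]), 76.0, 22.0, 545)
soap? [473. 239.] (array([ 573.8, -351.6]), array([112.6,  30.1]), 89.6, 14.3, 109)
soap? [160. 299.] (array([423.9, 358.2]), array([60.6, 46.9]), 25.6, 21.9, 600)
soap? [224. 298.] (array([428.2, 216.4]), array([59.8, 46. ]), -23.9, 21.9, 582)
soap? [  3. 446.] (array([105.3, 660.2]), array([93.9, 17.6]), 9.5, 19.1, 224)
soap? [317. 460.] (array([100. ,   1.7]), array([252.4,  82.9]), -88.9, 14.3, 2405)
blue [485. 270.] (array([ 496.5, -347.1]), array([61., 12.]), -66.4, 74.2, 158)
red [331. 254.] (array([529.3, -21.3]), array([123.1,  61.5]), -47.4, 47.6, 143)
brown [469. 265.] (array([ 512.8, -338. ]), array([130.6, 110.6]), -16.2, 4.9, 2365)
disp (array([622.3,  -7.2]), array([203. , 107.4]), -11.3, 37.9, 2042)
spindle (array([613.1, -45.3]), array([19.7, 17.8]), 0.4, 80.9, 84)
hub (array([606.8, -48.7]), array([51.6, 38.8]), 30.9, 54.9, 163)
```

View pics/crop1.png

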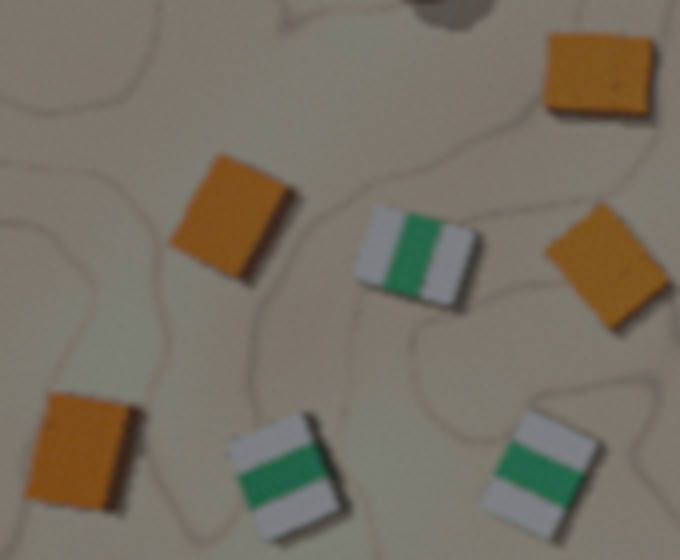

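View pics/crop2.png

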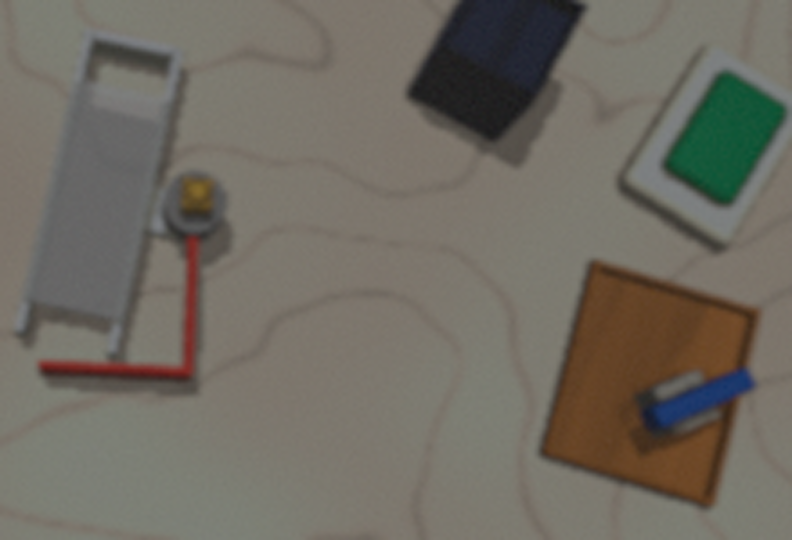

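The crop confirms it: the three cream, green-banded soaps are the targets and the plain orange ones stay. The second crop shows the gate slightly ajar, with the brass spindle at about (195,195) in that crop. The key's blue bar is in the tray at about (700,400). Next I'll refine the dispenser pose and plan the move to the key.

```bash
cat >> h.py <<'E'
def plan(*tg,start=None):
    """tg: (x,y,z mm, yaw deg of tool y, mod 180 unless 5th arg) sequentially; prints rows' numbers"""
    s=manip.observe(); p=np.array(s["position"])*1000; r=rot(s["eef_rot"])
    if start is not None: p,r=start
    for t in tg:
        Y=r.as_matrix()[:,1]; cy=np.degrees(np.arctan2(Y[1],Y[0]))
        dl=(t[3]-cy+90)%180-90
        if len(t)>4: dl=(t[3]-cy+180)%360-180
        y=np.radians(cy+dl); yv=np.array([np.cos(y),np.sin(y),0]); zv=np.array([0,0,-1.]); xv=np.cross(yv,zv)
        r2=R.from_matrix(np.stack([xv,yv,zv],1))
        t_=r.inv().apply(np.array(t[:3])-p)/1000; w=(r.inv()*r2).as_rotvec()/(np.pi/2)
        print("->",t,"t",t_.round(4),"r",w.round(4),"mm",round(np.linalg.norm(t_)*1000),"deg",round(dl,1))
        p,r=np.array(t[:3],float),r2
def st():
    s=manip.observe();Y=rot(s["eef_rot"]).as_matrix()
    print("t",round(s["time"],2),"p",(np.array(s["position"])*1000).round(1),"yaw",round(np.degrees(np.arctan2(Y[1,1],Y[0,1])),1),"tilt",round(np.degrees(np.arccos(-Y[2,2])),2),"F",np.round(s["wrist_force"],1),"gap",round(s["finger_gap"]*85.4,1),"gf",round(s["grasp_force"],1),"q7",round(s["q"][6],2))
E
python3 - <<'E'
from h import *
f=np.load("top0.npz");im,d,K,T=[f[k] for k in("im","d","K","T")]
P=cloud(d,K,T);z=P[...,2]
for th in np.radians([-11.3,-12.5,-13.5,-14.5]): pass
sp=np.array([.6131,-.0453])
m=np.zeros(z.shape,bool);m[160:260,290:350]=1;m&=(z>.029)&(z<.042)&(np.hypot(P[...,0]-sp[0],P[...,1]-sp[1])>.03)
h=cv2.cvtColor(im,cv2.COLOR_BGR2HSV);m&=h[...,1]<90
m=cv2.morphologyEx(m.astype(np.uint8),cv2.MORPH_OPEN,np.ones((3,3)))>0
for mm,c in comps(m,50): print(c,rect(P,mm))
plan((480,120,300,40),(496,-347,190,23.6))
E
```

```text
[323. 172.] (array([720.6,  -2.4]), array([65.5, 23.7]), -82.4, 34.0, 107)
[316. 215.] (array([619.5,  14.8]), array([157.3,  65.2]), -11.5, 38.1, 1799)
-> (480, 120, 300, 40) t [-0.4254 -0.4221 -0.0688] r [-7.000e-04  2.000e-04  3.704e-01] mm 603 deg -33.3
-> (496, -347, 190, 23.6) t [-0.368  -0.2879  0.11  ] r [0.     0.     0.1822] mm 480 deg -16.4
```

```bash
M='python3 -m inch'
python3 -m inch '[{"tx":-0.425,"ty":-0.422,"tz":-0.069,"rz":0.37,"jaw":85},{"tx":-0.425,"ty":-0.422,"tz":-0.069,"rz":0.37},{"tx":-0.425,"ty":-0.422,"tz":-0.069,"rz":0.37},{"tx":-0.425,"ty":-0.422,"tz":-0.069,"rz":0.37},{"tx":-0.425,"ty":-0.422,"tz":-0.069,"rz":0.37},{"tx":-0.425,"ty":-0.422,"tz":-0.069,"rz":0.37},{"tx":-0.425,"ty":-0.422,"tz":-0.069,"rz":0.37},{"tx":-0.425,"ty":-0.422,"tz":-0.069,"rz":0.37},{"tx":-0.425,"ty":-0.422,"tz":-0.069,"rz":0.37},{"tx":-0.425,"ty":-0.422,"tz":-0.069,"rz":0.37},{"tx":-0.425,"ty":-0.422,"tz":-0.069,"rz":0.37},{"tx":-0.425,"ty":-0.422,"tz":-0.069,"rz":0.37}]'
python3 -c "
from h import *
st(); plan((496,-347,190,23.6))"
```

```text
t 0.1 p [193.4 646.3 230.7] yaw 73.3 tilt 0.07 F [-0.6  0.1  0.7] gap 85.5 gf 0.0 q7 -0.07
-> (496, -347, 190, 23.6) t [-0.5747 -0.8648  0.0417] r [-7.000e-04  3.000e-04  5.526e-01] mm 1039 deg -49.7invalid input at $[0]: expected keys tx, ty, tz, rx, ry, rz, jaw
```

```bash
python3 -m inch '[{"tx":-0.425,"ty":-0.422,"tz":-0.069,"rx":0,"ry":0,"rz":0.37,"jaw":85},{"tx":-0.425,"ty":-0.422,"tz":-0.069,"rx":0,"ry":0,"rz":0.37,"jaw":85},{"tx":-0.425,"ty":-0.422,"tz":-0.069,"rx":0,"ry":0,"rz":0.37,"jaw":85},{"tx":-0.425,"ty":-0.422,"tz":-0.069,"rx":0,"ry":0,"rz":0.37,"jaw":85},{"tx":-0.425,"ty":-0.422,"tz":-0.069,"rx":0,"ry":0,"rz":0.37,"jaw":85},{"tx":-0.425,"ty":-0.422,"tz":-0.069,"rx":0,"ry":0,"rz":0.37,"jaw":85},{"tx":-0.425,"ty":-0.422,"tz":-0.069,"rx":0,"ry":0,"rz":0.37,"jaw":85},{"tx":-0.425,"ty":-0.422,"tz":-0.069,"rx":0,"ry":0,"rz":0.37,"jaw":85},{"tx":-0.425,"ty":-0.422,"tz":-0.069,"rx":0,"ry":0,"rz":0.37,"jaw":85},{"tx":-0.425,"ty":-0.422,"tz":-0.069,"rx":0,"ry":0,"rz":0.37,"jaw":85},{"tx":-0.425,"ty":-0.422,"tz":-0.069,"rx":0,"ry":0,"rz":0.37,"jaw":85},{"tx":-0.425,"ty":-0.422,"tz":-0.069,"rx":0,"ry":0,"rz":0.37,"jaw":85}]'
python3 -c "
from h import *
st(); plan((496,-347,190,23.6))"
```

```text
time: 1.3
position: [0.4787, 0.1209, 0.3003]
eef_rot: [-0.0, 0.422, 0.906, 0.0]
wrist_force: [1.3, 1.1, 0.1]
finger_gap: 0.991
grasp_force: 0.0
t 1.3 p [478.7 120.9 300.3] yaw 40.0 tilt 0.03 F [1.3 1.1 0.1] gap 84.7 gf 0.0 q7 0.36
-> (496, -347, 190, 23.6) t [-0.3694 -0.2878  0.1101] r [ 0.0002 -0.0002  0.1827] mm 481 deg -16.4
```

```bash
python3 -m inch '[{"tx":-0.369,"ty":-0.288,"tz":0.11,"rx":0,"ry":0,"rz":0.183,"jaw":85},{"tx":-0.369,"ty":-0.288,"tz":0.11,"rx":0,"ry":0,"rz":0.183,"jaw":85},{"tx":-0.369,"ty":-0.288,"tz":0.11,"rx":0,"ry":0,"rz":0.183,"jaw":85},{"tx":-0.369,"ty":-0.288,"tz":0.11,"rx":0,"ry":0,"rz":0.183,"jaw":85},{"tx":-0.369,"ty":-0.288,"tz":0.11,"rx":0,"ry":0,"rz":0.183,"jaw":85},{"tx":-0.369,"ty":-0.288,"tz":0.11,"rx":0,"ry":0,"rz":0.183,"jaw":85},{"tx":-0.369,"ty":-0.288,"tz":0.11,"rx":0,"ry":0,"rz":0.183,"jaw":85},{"tx":-0.369,"ty":-0.288,"tz":0.11,"rx":0,"ry":0,"rz":0.183,"jaw":85},{"tx":-0.369,"ty":-0.288,"tz":0.11,"rx":0,"ry":0,"rz":0.183,"jaw":85},{"tx":-0.369,"ty":-0.288,"tz":0.11,"rx":0,"ry":0,"rz":0.183,"jaw":85},{"tx":-0.369,"ty":-0.288,"tz":0.11,"rx":0,"ry":0,"rz":0.183,"jaw":85},{"tx":-0.369,"ty":-0.288,"tz":0.11,"rx":0,"ry":0,"rz":0.183,"jaw":85}]'
python3 - <<'E'
from h import *
st(); im,d,K,T=grab("wrist"); cv2.imwrite("pics/w1.png",im); P=cloud(d,K,T);z=P[...,2]
h=cv2.cvtColor(im,cv2.COLOR_BGR2HSV);H,S,V=[h[...,i] for i in range(3)]
blue=(H>100)&(H<130)&(S>120)&(V>50)
for m,c in comps(blue,100):
    print("blue",c,rect(P,m)); mm=m&(z>np.nanpercentile(z[m],70)-.004)&(z<.09);print(rect(P,mm))
E
```

```text
time: 2.5
position: [0.4945, -0.3453, 0.1894]
eef_rot: [-0.001, 0.549, 0.836, -0.0]
wrist_force: [0.3, 0.6, 0.3]
finger_gap: 0.996
grasp_force: 0.0
t 2.5 p [ 494.5 -345.3  189.4] yaw 23.5 tilt 0.08 F [0.3 0.6 0.3] gap 85.0 gf 0.0 q7 1.26
blue [319. 238.] (array([ 495.8, -347.4]), array([62.1, 13.5]), -66.2, 74.4, 1247)
(array([ 495.9, -347.6]), array([61.7, 13.5]), -66.2, 74.4, 1219)
```

View pics/w1.png

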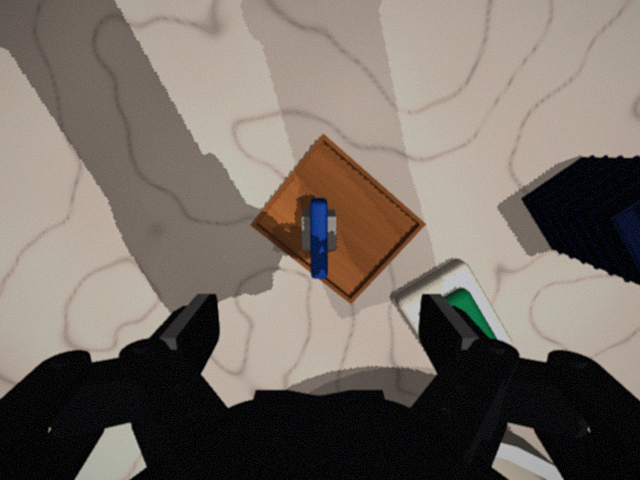

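The wrist view shows the bar upright in the tray at (319,238), and both cameras agree on (496,-347). I'll descend and grip it.

```bash
python3 -c "
from h import *
plan((495.9,-347.5,49,23.8))"
```

```text
-> (495.9, -347.5, 49, 23.8) t [-0.0033 -0.0004  0.1407] r [-0.0003 -0.0004 -0.0027] mm 141 deg 0.2
```

```bash
python3 -m inch '[{"tx":-0.003,"ty":0,"tz":0.04,"rx":0,"ry":0,"rz":-0.003,"jaw":85},{"tx":-0.003,"ty":0,"tz":0.08,"rx":0,"ry":0,"rz":-0.003,"jaw":85},{"tx":-0.003,"ty":0,"tz":0.12,"rx":0,"ry":0,"rz":-0.003,"jaw":85},{"tx":-0.003,"ty":0,"tz":0.14,"rx":0,"ry":0,"rz":-0.003,"jaw":85},{"tx":-0.003,"ty":0,"tz":0.14,"rx":0,"ry":0,"rz":-0.003,"jaw":40},{"tx":-0.003,"ty":0,"tz":0.14,"rx":0,"ry":0,"rz":-0.003,"jaw":5},{"tx":-0.003,"ty":0,"tz":0.14,"rx":0,"ry":0,"rz":-0.003,"jaw":0},{"tx":-0.003,"ty":0,"tz":0.14,"rx":0,"ry":0,"rz":-0.003,"jaw":0},{"tx":-0.003,"ty":0,"tz":0.14,"rx":0,"ry":0,"rz":-0.003,"jaw":0},{"tx":-0.003,"ty":0,"tz":0.14,"rx":0,"ry":0,"rz":-0.003,"jaw":0},{"tx":-0.003,"ty":0,"tz":0.14,"rx":0,"ry":0,"rz":-0.003,"jaw":0},{"tx":-0.003,"ty":0,"tz":0.14,"rx":0,"ry":0,"rz":-0.003,"jaw":0}]'
python3 -c "
from h import *
st()"
```

```text
time: 3.75
position: [0.4969, -0.3477, 0.051]
eef_rot: [0.001, 0.546, 0.838, 0.0]
wrist_force: [-0.9, 1.6, 9.2]
finger_gap: 0.155
grasp_force: 62.5
t 3.75 p [ 496.9 -347.7   51. ] yaw 23.8 tilt 0.08 F [-0.9  1.6  9.2] gap 13.2 gf 62.5 q7 1.39
```

```bash
python3 -m inch '[{"tx":0,"ty":0,"tz":-0.02,"rx":0,"ry":0,"rz":0,"jaw":0},{"tx":0,"ty":0,"tz":-0.05,"rx":0,"ry":0,"rz":0,"jaw":0},{"tx":0,"ty":0,"tz":-0.1,"rx":0,"ry":0,"rz":0,"jaw":0},{"tx":0,"ty":0,"tz":-0.15,"rx":0,"ry":0,"rz":0,"jaw":0},{"tx":0,"ty":0,"tz":-0.17,"rx":0,"ry":0,"rz":0,"jaw":0},{"tx":0,"ty":0,"tz":-0.17,"rx":0,"ry":0,"rz":0,"jaw":0},{"tx":0,"ty":0,"tz":-0.17,"rx":0,"ry":0,"rz":0,"jaw":0}]'
python3 - <<'E'
from h import *
st(); c=viewer.get_calibration("wrist");print(np.array(c["hand_eye"]).round(3))
f=np.load("top0.npz");im,d,K,T=[f[k] for k in("im","d","K","T")]
P=cloud(d,K,T);z=P[...,2];h=cv2.cvtColor(im,cv2.COLOR_BGR2HSV);H,S,V=[h[...,i] for i in range(3)]
red=((H<8)|(H>172))&(S>100)&(z>.044)&(z<.052);red[:,:290]=0;red[:,370:]=0;red[:200]=0
p=P[red];a=p[p[:,0]<.525];b=p[p[:,0]>.53]
for q in(a,b):
    l=cv2.fitLine((q[:,:2]*1000).astype(np.float32),cv2.DIST_HUBER,0,.01,.01).ravel();print(len(q),q.mean(0),np.degrees(np.arctan2(l[1],l[0])))
m=(z>.081)&(np.hypot(P[...,0]-.613,P[...,1]+.045)<.02);print(rect(P,m),P[m].mean(0))
im,d,K,T=grab("wrist");cv2.imwrite("pics/w2.png",im)
for x,y in((540,-60),(560,-110),(620,-140),(540,-45)): plan((x,y,240,0))
E
```

```text
time: 4.45
position: [0.4964, -0.3472, 0.2199]
eef_rot: [0.0, 0.546, 0.838, 0.0]
wrist_force: [-1.0, -0.4, -2.0]
finger_gap: 0.147
grasp_force: 60.9
t 4.45 p [ 496.4 -347.2  219.9] yaw 23.9 tilt 0.04 F [-1.  -0.4 -2. ] gap 12.5 gf 60.9 q7 1.24
[[ 0.    -0.965 -0.261  0.065]
 [ 1.     0.001 -0.001  0.001]
 [ 0.001 -0.261  0.965 -0.143]
 [ 0.     0.     0.     1.   ]]
113 [ 0.51115517 -0.0029015   0.04781563] 89.440765
63 [ 0.55914332 -0.04417317  0.04815932] -1.3585999
(array([611.3, -45.7]), array([16.1, 13.8]), 25.7, 83.9, 39) [ 0.61250214 -0.04470087  0.08405514]
-> (540, -60, 240, 0) t [ 0.2447  0.1563 -0.0207] r [-0.0005 -0.0006  0.265 ] mm 291 deg -23.9
-> (560, -110, 240, 0) t [ 0.1909  0.1543 -0.0208] r [-0.0005 -0.0006  0.265 ] mm 246 deg -23.9
-> (620, -140, 240, 0) t [ 0.1392  0.1971 -0.0208] r [-0.0005 -0.0006  0.265 ] mm 242 deg -23.9
-> (540, -45, 240, 0) t [ 0.2584  0.1623 -0.0207] r [-0.0005 -0.0006  0.265 ] mm 306 deg -23.9
```

```bash
python3 -c "
from h import *
plan((612,-110,235,-0.9))"
```

```text
-> (612, -110, 235, -0.9) t [ 0.1698  0.2019 -0.0158] r [-0.0005 -0.0006  0.275 ] mm 264 deg -24.8
```

```bash
python3 -m inch '[{"tx":0.17,"ty":0.202,"tz":-0.016,"rx":0,"ry":0,"rz":0.275,"jaw":0},{"tx":0.17,"ty":0.202,"tz":-0.016,"rx":0,"ry":0,"rz":0.275,"jaw":0},{"tx":0.17,"ty":0.202,"tz":-0.016,"rx":0,"ry":0,"rz":0.275,"jaw":0},{"tx":0.17,"ty":0.202,"tz":-0.016,"rx":0,"ry":0,"rz":0.275,"jaw":0},{"tx":0.17,"ty":0.202,"tz":-0.016,"rx":0,"ry":0,"rz":0.275,"jaw":0},{"tx":0.17,"ty":0.202,"tz":-0.016,"rx":0,"ry":0,"rz":0.275,"jaw":0},{"tx":0.17,"ty":0.202,"tz":-0.016,"rx":0,"ry":0,"rz":0.275,"jaw":0},{"tx":0.17,"ty":0.202,"tz":-0.016,"rx":0,"ry":0,"rz":0.275,"jaw":0},{"tx":0.17,"ty":0.202,"tz":-0.016,"rx":0,"ry":0,"rz":0.275,"jaw":0},{"tx":0.17,"ty":0.202,"tz":-0.016,"rx":0,"ry":0,"rz":0.275,"jaw":0}]'
python3 - <<'E'
from h import *
st(); im,d,K,T=grab("wrist");cv2.imwrite("pics/w3.png",im);P=cloud(d,K,T);z=P[...,2]
near=np.hypot(P[...,0]-.6125,P[...,1]+.045)<.03
m=near&(z>.0815)&(z<.09);print("top",rect(P,m))
m=near&(z>.062)&(z<.09);print("sp",rect(P,m))
m=near&(z>.052)&(z<.058);print("hub",rect(P,m))
h=cv2.cvtColor(im,cv2.COLOR_BGR2HSV);H,S,V=[h[...,i] for i in range(3)]
red=((H<8)|(H>172))&(S>100)&(z>.044)&(z<.052)
for mm,c in comps(red,50):print("red",c,rect(P,mm))
blue=(H>100)&(H<130)&(S>120)&(V>40)
for mm,c in comps(blue,50):print("blue",c,rect(P,mm))
E
```

```text
time: 5.5
position: [0.6118, -0.1118, 0.2358]
eef_rot: [-0.0, 0.713, 0.701, -0.0]
wrist_force: [-0.0, -0.3, -1.7]
finger_gap: 0.149
grasp_force: 60.9
t 5.5 p [ 611.8 -111.8  235.8] yaw -1.0 tilt 0.03 F [-0.  -0.3 -1.7] gap 12.8 gf 60.9 q7 0.43
top (array([612.7, -46.7]), array([15.9, 15.5]), -18.8, 84.5, 265)
sp (array([613. , -46.5]), array([17.5, 17.4]), 88.9, 82.2, 459)
hub (array([612.9, -46.8]), array([39.1, 38.8]), -0.9, 55.7, 998)
red [225. 121.] (array([ 5.501e+02, -3.000e-01]), array([95.2, 86.1]), 88.7, 48.7, 1331)
blue [318. 309.] (array([ 612.6, -111. ]), array([63. , 13.9]), 88.9, 259.1, 5129)
blue [423. 324.] (array([ 709.2, -201.6]), array([22.2, 11.1]), -56.2, 89.3, 51)
```

View pics/w3.png

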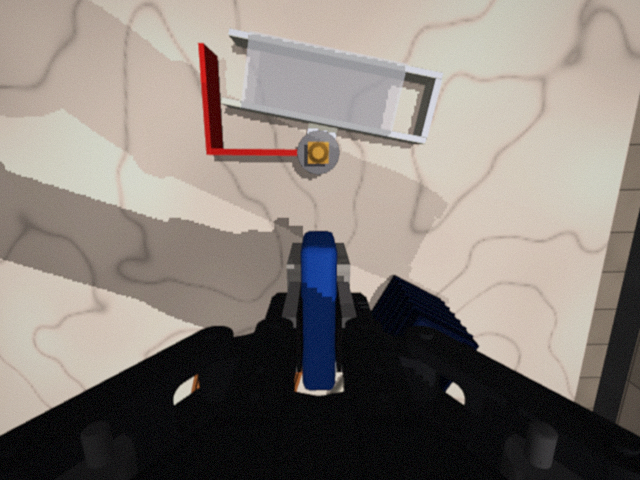

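The wrist view shows the spindle at (317,152) and the held key bar at (318,309). They are parallel, with yaw about -1°. I'll move the key over the spindle.

```bash
python3 -m inch '[{"tx":0.0644,"ty":-0.001,"tz":0,"rx":0,"ry":0,"rz":0,"jaw":0},{"tx":0.0644,"ty":-0.001,"tz":0,"rx":0,"ry":0,"rz":0,"jaw":0},{"tx":0.0644,"ty":-0.001,"tz":0.04,"rx":0,"ry":0,"rz":0,"jaw":0},{"tx":0.0644,"ty":-0.001,"tz":0.08,"rx":0,"ry":0,"rz":0,"jaw":0},{"tx":0.0644,"ty":-0.001,"tz":0.092,"rx":0,"ry":0,"rz":0,"jaw":0},{"tx":0.0644,"ty":-0.001,"tz":0.092,"rx":0,"ry":0,"rz":0,"jaw":0},{"tx":0.0644,"ty":-0.001,"tz":0.092,"rx":0,"ry":0,"rz":0,"jaw":0},{"tx":0.0644,"ty":-0.001,"tz":0.092,"rx":0,"ry":0,"rz":0,"jaw":0}]'
python3 - <<'E'
from h import *
im,d,K,T=grab("wrist");P=cloud(d,K,T);st()
h=cv2.cvtColor(im,cv2.COLOR_BGR2HSV);H,S,V=[h[...,i] for i in range(3)]
blue=(H>100)&(H<130)&(S>120)&(V>40)
for mm,c in comps(blue,50):print("blue",c,rect(P,mm))
E
```

```text
time: 6.35
position: [0.6134, -0.0465, 0.1458]
eef_rot: [0.001, 0.713, 0.701, 0.001]
wrist_force: [0.3, 0.3, -0.8]
finger_gap: 0.149
grasp_force: 60.8
t 6.4 p [613.3 -46.3 145.6] yaw -0.9 tilt 0.13 F [-0.5  0.2 -1.5] gap 12.7 gf 60.8 q7 0.4
blue [318. 308.] (array([615.5, -46. ]), array([63.5, 16.5]), 88.7, 169.2, 5148)
```

```bash
python3 -m inch '[{"tx":-0.001,"ty":0,"tz":0.008,"rx":0,"ry":0,"rz":0,"jaw":0},{"tx":-0.001,"ty":0,"tz":0.014,"rx":0,"ry":0,"rz":0,"jaw":0},{"tx":-0.001,"ty":0,"tz":0.018,"rx":0,"ry":0,"rz":0,"jaw":0},{"tx":-0.001,"ty":0,"tz":0.022,"rx":0,"ry":0,"rz":0,"jaw":0},{"tx":-0.001,"ty":0,"tz":0.025,"rx":0,"ry":0,"rz":0,"jaw":0},{"tx":-0.001,"ty":0,"tz":0.025,"rx":0,"ry":0,"rz":0,"jaw":0}]'
python3 -m inch '[{"tx":0,"ty":0,"tz":0.004,"rx":0,"ry":0,"rz":0,"jaw":0},{"tx":0,"ty":0,"tz":0.008,"rx":0,"ry":0,"rz":0,"jaw":0},{"tx":0,"ty":0,"tz":0.01,"rx":0,"ry":0,"rz":0,"jaw":0},{"tx":0,"ty":0,"tz":0.01,"rx":0,"ry":0,"rz":0,"jaw":0}]'
python3 -c "
from h import *
st()"
```

```text
time: 7.0
position: [0.6122, -0.047, 0.1185]
eef_rot: [-0.0, 0.713, 0.701, -0.0]
wrist_force: [0.5, 0.0, -1.3]
finger_gap: 0.154
grasp_force: 60.8
time: 7.4
position: [0.6123, -0.047, 0.1087]
eef_rot: [-0.0, 0.713, 0.701, -0.0]
wrist_force: [-0.6, -0.3, -1.2]
finger_gap: 0.147
grasp_force: 60.8
t 7.4 p [612.3 -47.  108.7] yaw -0.9 tilt 0.02 F [-0.6 -0.3 -1.2] gap 12.6 gf 60.8 q7 0.43
```

```bash
python3 -m inch '[{"tx":0,"ty":0,"tz":0.003,"rx":0,"ry":0,"rz":0,"jaw":0},{"tx":0,"ty":0,"tz":0.006,"rx":0,"ry":0,"rz":0,"jaw":0},{"tx":0,"ty":0,"tz":0.0075,"rx":0,"ry":0,"rz":0,"jaw":0},{"tx":0,"ty":0,"tz":0.0075,"rx":0,"ry":0,"rz":0,"jaw":0}]'
python3 -c "
from h import *
st()"
```

```text
time: 7.8
position: [0.6125, -0.0471, 0.102]
eef_rot: [-0.0, 0.713, 0.701, 0.0]
wrist_force: [-3.2, 1.3, 10.1]
finger_gap: 0.147
grasp_force: 62.6
t 7.8 p [612.5 -47.1 102. ] yaw -0.9 tilt 0.03 F [-3.2  1.3 10.1] gap 12.6 gf 62.6 q7 0.44
```

```bash
python3 -m inch '[{"tx":0,"ty":0,"tz":0,"rx":0,"ry":0,"rz":-0.06,"jaw":0},{"tx":0,"ty":0,"tz":0,"rx":0,"ry":0,"rz":-0.12,"jaw":0},{"tx":0,"ty":0,"tz":0,"rx":0,"ry":0,"rz":-0.18,"jaw":0},{"tx":0,"ty":0,"tz":0,"rx":0,"ry":0,"rz":-0.24,"jaw":0},{"tx":0,"ty":0,"tz":0,"rx":0,"ry":0,"rz":-0.3,"jaw":0},{"tx":0,"ty":0,"tz":0,"rx":0,"ry":0,"rz":-0.36,"jaw":0},{"tx":0,"ty":0,"tz":0,"rx":0,"ry":0,"rz":-0.42,"jaw":0},{"tx":0,"ty":0,"tz":0,"rx":0,"ry":0,"rz":-0.48,"jaw":0},{"tx":0,"ty":0,"tz":0,"rx":0,"ry":0,"rz":-0.54,"jaw":0},{"tx":0,"ty":0,"tz":0,"rx":0,"ry":0,"rz":-0.6,"jaw":0},{"tx":0,"ty":0,"tz":0,"rx":0,"ry":0,"rz":-0.65,"jaw":0},{"tx":0,"ty":0,"tz":0,"rx":0,"ry":0,"rz":-0.65,"jaw":0}]'
python3 - <<'E'
from h import *
st();print(np.round(manip.observe()["ft_torque"],2))
cat="""
def gate(im,P):
    z=P[...,2];h=cv2.cvtColor(im,cv2.COLOR_BGR2HSV);H,S,V=[h[...,i] for i in range(3)]
    red=((H<8)|(H>172))&(S>100)&(z>.042)&(z<.053)
    red&=(np.hypot(P[...,0]-.613,P[...,1]+.0466)<.16)
    p=(P[red][:,:2]-[.6129,-.0466])*1000
    # fit leaf+arm: search yaw minimising distance to model
    best=[]
    for a in np.arange(-25,75,.25):
        t=np.radians(a);q=p@np.array([[np.cos(t),-np.sin(t)],[np.sin(t),np.cos(t)]])
        dl=np.maximum(abs(q[:,0]+104)-2.5,0)+np.maximum(abs(q[:,1]-44.5)-47.5,0)
        da=np.maximum(abs(q[:,1]-0)-4,0)+np.maximum(-104-q[:,0],0)
        best.append((np.minimum(np.minimum(dl,da),5).mean(),a))
    return len(p),min(best)
"""
open("h.py","a").write(cat)
exec(cat)
im,d,K,T=grab("top");print(gate(im,cloud(d,K,T)))
f=np.load("top0.npz");print(gate(f["im"],cloud(f["d"],f["K"],f["T"])))
E
```

```text
time: 9.0
position: [0.6128, -0.0462, 0.1019]
eef_rot: [0.0, 0.277, 0.961, 0.001]
wrist_force: [-1.2, 4.8, 6.0]
finger_gap: 0.153
grasp_force: 62.0
t 9.0 p [612.8 -46.2 101.9] yaw 57.8 tilt 0.09 F [-1.2  4.8  6. ] gap 13.0 gf 62.0 q7 1.28
[ 1.05  0.35 -0.02]
(0, (np.float64(nan), np.float64(-25.0)))
(188, (np.float64(0.0009921363928401994), np.float64(-1.75)))<string>:13: RuntimeWarning: Mean of empty slice.
  ret = ret.dtype.type(ret / rcount)
```

```bash
python3 -m inch '[{"tx":0,"ty":0,"tz":0,"rx":0,"ry":0,"rz":-0.03,"jaw":0},{"tx":0,"ty":0,"tz":0,"rx":0,"ry":0,"rz":-0.06,"jaw":0},{"tx":0,"ty":0,"tz":0,"rx":0,"ry":0,"rz":-0.085,"jaw":0},{"tx":0,"ty":0,"tz":0,"rx":0,"ry":0,"rz":-0.085,"jaw":0}]'
python3 - <<'E'
from h import *
st();print(np.round(manip.observe()["ft_torque"],2))
for n in("wrist","scene"):
    im,d,K,T=grab(n);print(n,gate(im,cloud(d,K,T)));cv2.imwrite(f"pics/g_{n}.png",im)
E
```

```text
time: 9.45
position: [0.6128, -0.0462, 0.102]
eef_rot: [0.0, 0.214, 0.977, 0.001]
wrist_force: [-1.9, 4.0, 7.0]
finger_gap: 0.151
grasp_force: 62.1
t 9.45 p [612.8 -46.2 102. ] yaw 65.3 tilt 0.08 F [-1.9  4.   7. ] gap 12.9 gf 62.1 q7 1.39
[ 1.17  0.34 -0.01]
wrist (4011, (np.float64(0.021738607498128046), np.float64(57.75)))
scene (195, (np.float64(0.11056596017401916), np.float64(58.75)))
```

View pics/g_scene.png

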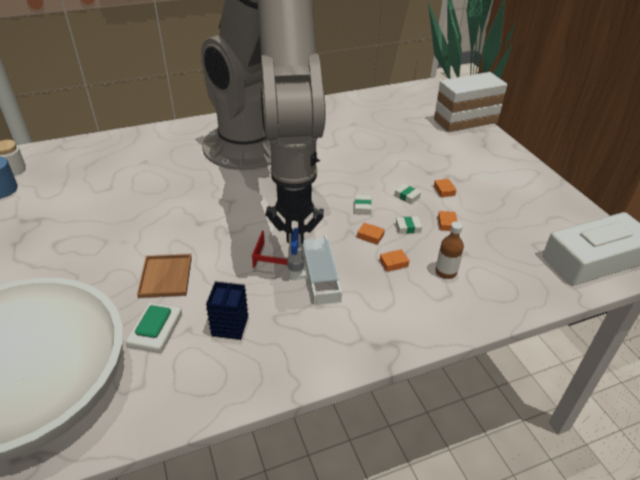

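The gate is swung out beside the dispenser at (262,250) and nearly at its stop. I'll nudge it 3° further, then release and rise.

```bash
python3 -m inch '[{"tx":0,"ty":0,"tz":0,"rx":0,"ry":0,"rz":-0.02,"jaw":0},{"tx":0,"ty":0,"tz":0,"rx":0,"ry":0,"rz":-0.035,"jaw":0},{"tx":0,"ty":0,"tz":0,"rx":0,"ry":0,"rz":-0.035,"jaw":0}]'
python3 - <<'E'
from h import *
st();print(np.round(manip.observe()["ft_torque"],2))
im,d,K,T=grab("wrist");print(gate(im,cloud(d,K,T)))
E
```

```text
time: 9.85
position: [0.6127, -0.0461, 0.1019]
eef_rot: [0.0, 0.187, 0.982, 0.001]
wrist_force: [-2.5, 5.7, 6.9]
finger_gap: 0.15
grasp_force: 62.2
t 9.85 p [612.7 -46.1 101.9] yaw 68.4 tilt 0.08 F [-2.5  5.7  6.9] gap 12.8 gf 62.2 q7 1.43
[ 1.24  0.44 -0.23]
(4008, (np.float64(0.02164425304691737), np.float64(59.5)))
```

```bash
python3 -m inch '[{"tx":0,"ty":0,"tz":0,"rx":0,"ry":0,"rz":0,"jaw":40},{"tx":0,"ty":0,"tz":0,"rx":0,"ry":0,"rz":0,"jaw":60},{"tx":0,"ty":0,"tz":0,"rx":0,"ry":0,"rz":0,"jaw":60},{"tx":0,"ty":0,"tz":-0.03,"rx":0,"ry":0,"rz":0,"jaw":60},{"tx":0,"ty":0,"tz":-0.07,"rx":0,"ry":0,"rz":0,"jaw":60},{"tx":0.05,"ty":0,"tz":-0.12,"rx":0,"ry":0,"rz":0,"jaw":60},{"tx":0.09,"ty":0,"tz":-0.15,"rx":0,"ry":0,"rz":0,"jaw":60},{"tx":0.09,"ty":0,"tz":-0.15,"rx":0,"ry":0,"rz":0,"jaw":60},{"tx":0.09,"ty":0,"tz":-0.15,"rx":0,"ry":0,"rz":0,"jaw":60}]'
python3 - <<'E'
from h import *
st()
im,d,K,T=grab("wrist");P=cloud(d,K,T);print(gate(im,P));z=P[...,2];cv2.imwrite("pics/w5.png",im)
h=cv2.cvtColor(im,cv2.COLOR_BGR2HSV);H,S,V=[h[...,i] for i in range(3)]
blue=(H>100)&(H<130)&(S>120)&(V>40)&(z>.11)&(z<.14)
for mm,c in comps(blue,50):print("blue",c,rect(P,mm))
m=(z>.028)&(z<.042)&(S<90)&(abs(P[...,0]-.62)<.13)&(abs(P[...,1]-.015)<.08)
m&=np.hypot(P[...,0]-.613,P[...,1]+.0466)>.03
for mm,c in comps(m,100):print("disp",c,rect(P,mm))
plan((428.2-16*np.sin(np.radians(66.1)),216.4+16*np.cos(np.radians(66.1)),160,66.1))
im,d,K,T=grab("top");P=cloud(d,K,T)
for m,c in soaps(P,im): 
    r=rect(P,m)
    if 50<r[1][0]<70 and 38<r[1][1]<55: print(c,r)
E
```

```text
time: 10.8
position: [0.5281, -0.013, 0.2537]
eef_rot: [0.001, 0.187, 0.982, 0.001]
wrist_force: [-0.4, -0.1, 0.3]
finger_gap: 0.705
grasp_force: 0.0
t 10.8 p [528.1 -13.  253.7] yaw 68.4 tilt 0.22 F [-0.4 -0.1  0.3] gap 60.2 gf 0.0 q7 1.21
(982, (np.float64(0.005022725137979038), np.float64(59.75)))
blue [318. 325.] (array([611.9, -46.2]), array([62.8, 13.1]), -23.0, 125.2, 950)
disp [366. 273.] (array([626.6,  11.9]), array([203. ,  65.2]), -11.6, 38.5, 6784)
-> (np.float64(413.5719367162518), np.float64(222.8822653884778), 160, 66.1) t [0.194  0.1772 0.0927] r [0.0014 0.0009 0.0261] mm 279 deg -2.3
[193. 243.] (array([549.9, 294.2]), array([60.7, 45.5]), 75.1, 21.9, 544)
[160. 299.] (array([423.6, 358.4]), array([60.3, 47.2]), 25.7, 21.9, 600)
[224. 298.] (array([428. , 216.1]), array([60.1, 45.4]), -23.6, 22.0, 578)
```

View pics/w5.png

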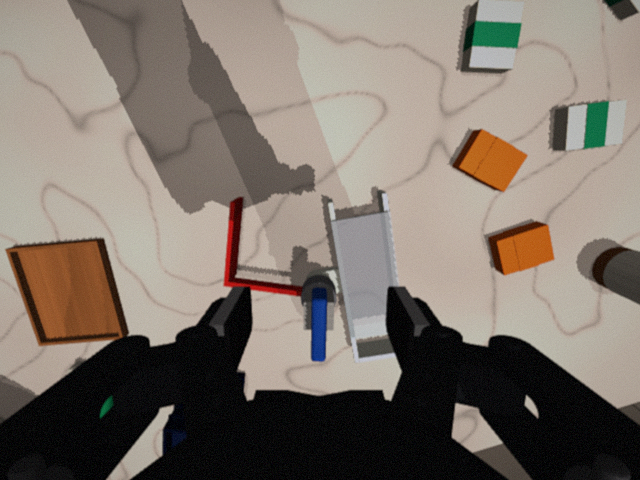

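The wrist view shows the gate wide open at (235,240), the mouth unobstructed at the top of the dispenser (355,205), and the key standing on the spindle at (318,325). I'll take the nearest soap first.

```bash
python3 -m inch '[{"tx":0.194,"ty":0.177,"tz":0.093,"rx":0.001,"ry":0.001,"rz":0.026,"jaw":78},{"tx":0.194,"ty":0.177,"tz":0.093,"rx":0.001,"ry":0.001,"rz":0.026,"jaw":78},{"tx":0.194,"ty":0.177,"tz":0.093,"rx":0.001,"ry":0.001,"rz":0.026,"jaw":78},{"tx":0.194,"ty":0.177,"tz":0.093,"rx":0.001,"ry":0.001,"rz":0.026,"jaw":78},{"tx":0.194,"ty":0.177,"tz":0.093,"rx":0.001,"ry":0.001,"rz":0.026,"jaw":78},{"tx":0.194,"ty":0.177,"tz":0.093,"rx":0.001,"ry":0.001,"rz":0.026,"jaw":78},{"tx":0.194,"ty":0.177,"tz":0.093,"rx":0.001,"ry":0.001,"rz":0.026,"jaw":78},{"tx":0.194,"ty":0.177,"tz":0.093,"rx":0.001,"ry":0.001,"rz":0.026,"jaw":78},{"tx":0.194,"ty":0.177,"tz":0.093,"rx":0.001,"ry":0.001,"rz":0.026,"jaw":78}]'
cat >> h.py <<'E'
O=np.array([527.7,32.4]);DY=-11.5
def disp(x,y):
    t=np.radians(DY);return O+np.array([x*np.cos(t)-y*np.sin(t),x*np.sin(t)+y*np.cos(t)])
def soapsee(n):
    im,d,K,T=grab(n);P=cloud(d,K,T)
    for m,c in soaps(P,im):
        r=rect(P,m)
        if 40<r[1][0]<70 and 30<r[1][1]<55:
            h=cv2.cvtColor(im,cv2.COLOR_BGR2HSV);print(n,c,r)
def graspat(c,yl,th,z=4,back=16):
    t=np.radians(th);return (c[0]-back*np.sin(t),c[1]+back*np.cos(t),z,th,1)
E
python3 - <<'E'
from h import *
st();soapsee("wrist")
plan(graspat((428,216.2),-23.7,66.3))
E
```

```text
time: 11.8
position: [0.4145, 0.2211, 0.1582]
eef_rot: [-0.001, 0.208, 0.978, -0.001]
wrist_force: [0.5, -1.1, 0.6]
finger_gap: 0.911
grasp_force: 0.0
t 11.8 p [414.5 221.1 158.2] yaw 65.9 tilt 0.16 F [ 0.5 -1.1  0.6] gap 77.8 gf 0.0 q7 0.61
wrist [474. 174.] (array([423.9, 357.3]), array([61., 46.]), 26.2, 22.7, 4466)
wrist [320. 246.] (array([428. , 215.7]), array([60.2, 45.6]), -24.1, 22.8, 3574)
-> (np.float64(413.349398506567), np.float64(222.63116442649536), 4, 66.3, 1) t [0.0014 0.0013 0.1544] r [-0.0013 -0.0008 -0.0042] mm 154 deg 0.4
```

```bash
python3 -m inch '[{"tx":0.001,"ty":0.001,"tz":0.05,"rx":0,"ry":0,"rz":0,"jaw":78},{"tx":0.001,"ty":0.001,"tz":0.1,"rx":0,"ry":0,"rz":0,"jaw":78},{"tx":0.001,"ty":0.001,"tz":0.13,"rx":0,"ry":0,"rz":0,"jaw":78},{"tx":0.001,"ty":0.001,"tz":0.154,"rx":0,"ry":0,"rz":0,"jaw":78},{"tx":0.001,"ty":0.001,"tz":0.154,"rx":0,"ry":0,"rz":0,"jaw":60},{"tx":0.001,"ty":0.001,"tz":0.154,"rx":0,"ry":0,"rz":0,"jaw":38},{"tx":0.001,"ty":0.001,"tz":0.154,"rx":0,"ry":0,"rz":0,"jaw":38},{"tx":0.001,"ty":0.001,"tz":0.154,"rx":0,"ry":0,"rz":0,"jaw":38},{"tx":0.001,"ty":0.001,"tz":0.154,"rx":0,"ry":0,"rz":0,"jaw":38},{"tx":0.001,"ty":0.001,"tz":0.13,"rx":0,"ry":0,"rz":0,"jaw":38},{"tx":0.001,"ty":0.001,"tz":0.1,"rx":0,"ry":0,"rz":0,"jaw":38},{"tx":0.001,"ty":0.001,"tz":0.1,"rx":0,"ry":0,"rz":0,"jaw":38}]'
python3 - <<'E'
from h import *
st()
im,d,K,T=grab("wrist");cv2.imwrite("pics/w6.png",im);P=cloud(d,K,T)
for m,c in comps((P[...,2]>.06)&(P[...,2]<.085),300): print(c,rect(P,m))
x,y=disp(-76,0);x2,y2=disp(-76,0);x3,y3=disp(-16,0)
plan((x,y,58,78.5,1),(x,y,6,78.5,1),(x3,y3,6,78.5,1))
E
```

```text
time: 13.05
position: [0.4146, 0.2245, 0.0618]
eef_rot: [0.001, 0.208, 0.978, 0.002]
wrist_force: [-0.4, -0.2, -0.7]
finger_gap: 0.513
grasp_force: 61.5
t 13.05 p [414.6 224.5  61.8] yaw 66.0 tilt 0.19 F [-0.4 -0.2 -0.7] gap 43.8 gf 61.5 q7 0.71
[318. 328.] (array([426.1, 219.3]), array([71.1, 53.7]), 65.8, 78.7, 13849)
-> (np.float64(453.225722448817), np.float64(47.55196301570699), 58, 78.5, 1) t [-0.1077 -0.1457  0.0021] r [ 0.0014  0.0002 -0.1382] mm 181 deg 12.4
-> (np.float64(453.225722448817), np.float64(47.55196301570699), 6, 78.5, 1) t [0.    0.    0.052] r [0. 0. 0.] mm 52 deg 0.0
-> (np.float64(512.0212047260668), np.float64(35.58988695067515), 6, 78.5, 1) t [-0.06 -0.    0.  ] r [0. 0. 0.] mm 60 deg 0.0
```

View pics/w6.png

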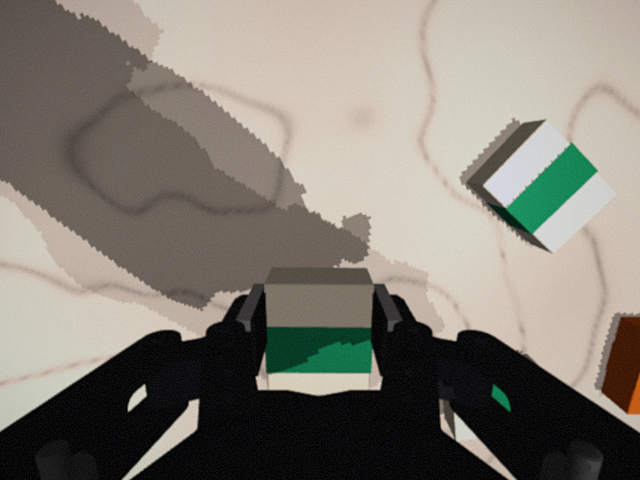

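```bash
python3 -m inch '[{"tx":-0.108,"ty":-0.146,"tz":0,"rx":0,"ry":0,"rz":-0.138,"jaw":38},{"tx":-0.108,"ty":-0.146,"tz":0,"rx":0,"ry":0,"rz":-0.138,"jaw":38},{"tx":-0.108,"ty":-0.146,"tz":0,"rx":0,"ry":0,"rz":-0.138,"jaw":38},{"tx":-0.108,"ty":-0.146,"tz":0,"rx":0,"ry":0,"rz":-0.138,"jaw":38},{"tx":-0.108,"ty":-0.146,"tz":0,"rx":0,"ry":0,"rz":-0.138,"jaw":38},{"tx":-0.108,"ty":-0.146,"tz":0,"rx":0,"ry":0,"rz":-0.138,"jaw":38},{"tx":-0.108,"ty":-0.146,"tz":0.02,"rx":0,"ry":0,"rz":-0.138,"jaw":38},{"tx":-0.108,"ty":-0.146,"tz":0.04,"rx":0,"ry":0,"rz":-0.138,"jaw":38},{"tx":-0.108,"ty":-0.146,"tz":0.052,"rx":0,"ry":0,"rz":-0.138,"jaw":38},{"tx":-0.108,"ty":-0.146,"tz":0.052,"rx":0,"ry":0,"rz":-0.138,"jaw":38}]'
python3 - <<'E'
from h import *
st()
x3,y3=disp(-16,0);plan((x3,y3,6,78.5,1))
E
```

```text
time: 14.1
position: [0.4514, 0.047, 0.0052]
eef_rot: [-0.002, 0.1, 0.995, -0.001]
wrist_force: [-0.2, -0.3, -1.0]
finger_gap: 0.51
grasp_force: 65.6
t 14.1 p [451.4  47.    5.2] yaw 78.6 tilt 0.25 F [-0.2 -0.3 -1. ] gap 43.6 gf 65.6 q7 1.35
-> (np.float64(512.0212047260668), np.float64(35.58988695067515), 6, 78.5, 1) t [-0.0617  0.0009 -0.0011] r [-0.0013 -0.0025  0.0007] mm 62 deg -0.1
```

```bash
python3 -m inch '[{"tx":-0.02,"ty":0.001,"tz":0,"rx":0,"ry":0,"rz":0,"jaw":38},{"tx":-0.04,"ty":0.001,"tz":0,"rx":0,"ry":0,"rz":0,"jaw":38},{"tx":-0.06,"ty":0.001,"tz":0,"rx":0,"ry":0,"rz":0,"jaw":38},{"tx":-0.06,"ty":0.001,"tz":0,"rx":0,"ry":0,"rz":0,"jaw":38}]'
python3 -m inch '[{"tx":0,"ty":0,"tz":0,"rx":0,"ry":0,"rz":0,"jaw":65},{"tx":0,"ty":0,"tz":0,"rx":0,"ry":0,"rz":0,"jaw":65},{"tx":0,"ty":0,"tz":0,"rx":0,"ry":0,"rz":0,"jaw":65},{"tx":0,"ty":0,"tz":-0.03,"rx":0,"ry":0,"rz":0,"jaw":65},{"tx":0.036,"ty":0,"tz":-0.06,"rx":0,"ry":0,"rz":0,"jaw":40},{"tx":0.036,"ty":0,"tz":-0.06,"rx":0,"ry":0,"rz":0,"jaw":0},{"tx":0.036,"ty":0,"tz":-0.06,"rx":0,"ry":0,"rz":0,"jaw":0},{"tx":0.036,"ty":0,"tz":-0.06,"rx":0,"ry":0,"rz":0,"jaw":0},{"tx":0.036,"ty":0,"tz":-0.06,"rx":0,"ry":0,"rz":0,"jaw":0}]'
python3 - <<'E'
from h import *
st()
im,d,K,T=grab("wrist");cv2.imwrite("pics/w7.png",im)
x,y=disp(-52,0);x3,y3=disp(-3,0);plan((x,y,7,78.5,1),(x3,y3,7,78.5,1))
E
```

```text
time: 14.5
position: [0.5137, 0.0354, 0.0068]
eef_rot: [0.0, 0.1, 0.995, -0.0]
wrist_force: [-0.1, 0.2, -0.0]
finger_gap: 0.51
grasp_force: 65.6
time: 15.4
position: [0.4761, 0.0422, 0.0659]
eef_rot: [-0.001, 0.101, 0.995, -0.001]
wrist_force: [0.1, 0.1, 0.1]
finger_gap: -0.002
grasp_force: 0.0
t 15.4 p [476.1  42.2  65.9] yaw 78.5 tilt 0.18 F [0.1 0.1 0.1] gap -0.2 gf 0.0 q7 1.32
-> (np.float64(476.7439153597169), np.float64(42.767132589694256), 7, 78.5, 1) t [-0.0007  0.0009  0.0588] r [-0.0013 -0.0018 -0.0005] mm 59 deg 0.0
-> (np.float64(524.7602258861375), np.float64(32.99810380325159), 7, 78.5, 1) t [-0.049  0.     0.   ] r [0. 0. 0.] mm 49 deg 0.0
```

View pics/w7.png

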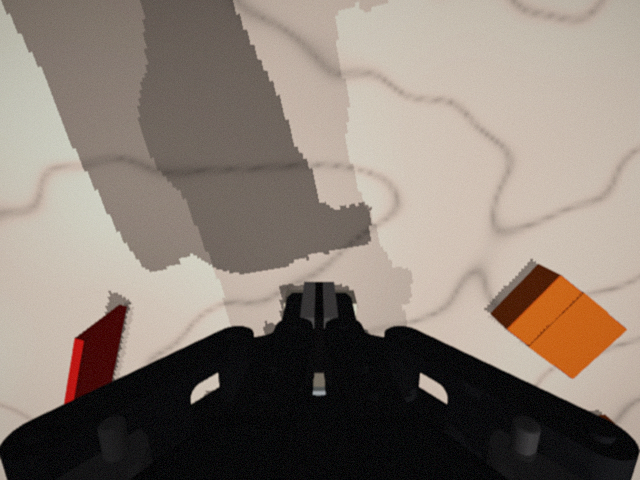

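Fingers are shut at (318,305), with nothing in the way behind the soap. I'll lower and push.

```bash
python3 -m inch '[{"tx":0,"ty":0.001,"tz":0.03,"rx":0,"ry":0,"rz":0,"jaw":0},{"tx":0,"ty":0.001,"tz":0.058,"rx":0,"ry":0,"rz":0,"jaw":0},{"tx":0,"ty":0.001,"tz":0.058,"rx":0,"ry":0,"rz":0,"jaw":0},{"tx":-0.01,"ty":0.001,"tz":0.058,"rx":0,"ry":0,"rz":0,"jaw":0},{"tx":-0.02,"ty":0.001,"tz":0.058,"rx":0,"ry":0,"rz":0,"jaw":0},{"tx":-0.03,"ty":0.001,"tz":0.058,"rx":0,"ry":0,"rz":0,"jaw":0},{"tx":-0.04,"ty":0.001,"tz":0.058,"rx":0,"ry":0,"rz":0,"jaw":0},{"tx":-0.049,"ty":0.001,"tz":0.058,"rx":0,"ry":0,"rz":0,"jaw":0},{"tx":-0.049,"ty":0.001,"tz":0.058,"rx":0,"ry":0,"rz":0,"jaw":0}]'
python3 -c "
from h import *
st()"
python3 -m inch '[{"tx":0.03,"ty":0,"tz":0,"rx":0,"ry":0,"rz":0,"jaw":0},{"tx":0.03,"ty":0,"tz":-0.04,"rx":0,"ry":0,"rz":0,"jaw":60},{"tx":0.03,"ty":0,"tz":-0.09,"rx":0,"ry":0,"rz":0,"jaw":78},{"tx":0.03,"ty":0.05,"tz":-0.14,"rx":0,"ry":0,"rz":0,"jaw":78},{"tx":0.03,"ty":0.1,"tz":-0.18,"rx":0,"ry":0,"rz":0,"jaw":78},{"tx":0.03,"ty":0.15,"tz":-0.18,"rx":0,"ry":0,"rz":0,"jaw":78},{"tx":0.03,"ty":0.2,"tz":-0.18,"rx":0,"ry":0,"rz":0,"jaw":78},{"tx":0.03,"ty":0.2,"tz":-0.18,"rx":0,"ry":0,"rz":0,"jaw":78},{"tx":0.03,"ty":0.2,"tz":-0.18,"rx":0,"ry":0,"rz":0,"jaw":78}]'
python3 - <<'E'
from h import *
st()
im,d,K,T=grab("top");cv2.imwrite("pics/t2.png",cv2.resize(im[150:340,90:370],(784,532),interpolation=cv2.INTER_CUBIC));P=cloud(d,K,T);soapsee("top");soapsee("wrist")
E
```

```text
time: 16.35
position: [0.5257, 0.0332, 0.0087]
eef_rot: [-0.0, 0.101, 0.995, -0.0]
wrist_force: [-0.3, 0.4, 0.4]
finger_gap: -0.0
grasp_force: 0.0
t 16.35 p [525.7  33.2   8.7] yaw 78.4 tilt 0.06 F [-0.3  0.4  0.4] gap -0.0 gf 0.0 q7 1.4
time: 17.25
position: [0.5348, 0.2406, 0.1884]
eef_rot: [-0.001, 0.098, 0.995, 0.0]
wrist_force: [0.1, 0.1, -1.1]
finger_gap: 0.914
grasp_force: 0.0
t 17.25 p [534.8 240.6 188.4] yaw 78.8 tilt 0.1 F [ 0.1  0.1 -1.1] gap 78.1 gf 0.0 q7 0.95
top [193. 248.] (array([543.2, 295.6]), array([60.4, 32.2]), 76.1, 22.0, 299)
wrist [434.  69.] (array([424. , 357.4]), array([60. , 46.6]), 25.4, 22.8, 4542)
wrist [382. 227.] (array([549.9, 293.2]), array([60.3, 45.7]), 75.2, 22.8, 3124)
```

View pics/t2.png

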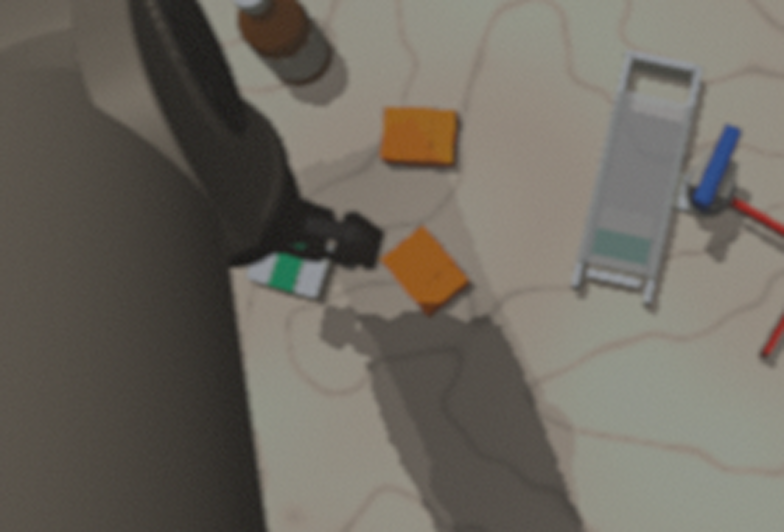

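The crop shows the first soap inside: its green band is under the roof at (620,245) and its rear is past the mouth at (612,275). Next is the soap at (550,293).

```bash
python3 -c "
from h import *
plan(graspat((549.9,293.4),75.2,-14.8,z=150))"
```

```text
-> (np.float64(553.9871321269726), np.float64(308.86917421767134), 150, -14.8, 1) t [-0.0041  0.0766  0.0377] r [-0.0022 -0.      1.036 ] mm 85 deg -93.2
```

```bash
python3 -m inch '[{"tx":-0.004,"ty":0.077,"tz":0.038,"rx":0,"ry":0,"rz":1,"jaw":78},{"tx":-0.004,"ty":0.077,"tz":0.038,"rx":0,"ry":0,"rz":1,"jaw":78},{"tx":-0.004,"ty":0.077,"tz":0.038,"rx":0,"ry":0,"rz":1,"jaw":78},{"tx":-0.004,"ty":0.077,"tz":0.038,"rx":0,"ry":0,"rz":1,"jaw":78},{"tx":-0.004,"ty":0.077,"tz":0.038,"rx":0,"ry":0,"rz":1,"jaw":78},{"tx":-0.004,"ty":0.077,"tz":0.038,"rx":0,"ry":0,"rz":1,"jaw":78},{"tx":-0.004,"ty":0.077,"tz":0.038,"rx":0,"ry":0,"rz":1,"jaw":78},{"tx":-0.004,"ty":0.077,"tz":0.038,"rx":0,"ry":0,"rz":1,"jaw":78},{"tx":-0.004,"ty":0.077,"tz":0.038,"rx":0,"ry":0,"rz":1,"jaw":78},{"tx":-0.004,"ty":0.077,"tz":0.038,"rx":0,"ry":0,"rz":1,"jaw":78},{"tx":-0.004,"ty":0.077,"tz":0.038,"rx":0,"ry":0,"rz":1,"jaw":78},{"tx":-0.004,"ty":0.077,"tz":0.038,"rx":0,"ry":0,"rz":1,"jaw":78}]'
python3 - <<'E'
from h import *
soapsee("wrist");st()
plan(graspat((549.9,293.4),75.2,-14.8))
E
```

```text
time: 18.6
position: [0.5544, 0.3087, 0.1501]
eef_rot: [-0.0, 0.776, 0.631, -0.001]
wrist_force: [-0.5, -0.9, 0.1]
finger_gap: 0.914
grasp_force: 0.0
wrist [151. 207.] (array([423.9, 357.4]), array([61. , 45.8]), 25.7, 22.9, 4390)
wrist [316. 250.] (array([549.7, 293.3]), array([60.3, 45.5]), 75.2, 22.9, 3769)
t 18.65 p [554.4 308.9 150.1] yaw -11.5 tilt 0.15 F [ 0.  -0.5  0.4] gap 77.9 gf 0.0 q7 -0.49
-> (np.float64(553.9871321269726), np.float64(308.86917421767134), 4, -14.8, 1) t [ 1.000e-04 -1.000e-04  1.461e-01] r [-0.0012  0.0012  0.0365] mm 146 deg -3.3
```

```bash
python3 -m inch '[{"tx":0,"ty":0,"tz":0.05,"rx":0,"ry":0,"rz":0.037,"jaw":78},{"tx":0,"ty":0,"tz":0.1,"rx":0,"ry":0,"rz":0.037,"jaw":78},{"tx":0,"ty":0,"tz":0.13,"rx":0,"ry":0,"rz":0.037,"jaw":78},{"tx":0,"ty":0,"tz":0.146,"rx":0,"ry":0,"rz":0.037,"jaw":78},{"tx":0,"ty":0,"tz":0.146,"rx":0,"ry":0,"rz":0.037,"jaw":60},{"tx":0,"ty":0,"tz":0.146,"rx":0,"ry":0,"rz":0.037,"jaw":38},{"tx":0,"ty":0,"tz":0.146,"rx":0,"ry":0,"rz":0.037,"jaw":38},{"tx":0,"ty":0,"tz":0.146,"rx":0,"ry":0,"rz":0.037,"jaw":38},{"tx":0,"ty":0,"tz":0.146,"rx":0,"ry":0,"rz":0.037,"jaw":38},{"tx":0,"ty":0,"tz":0.12,"rx":0,"ry":0,"rz":0.037,"jaw":38},{"tx":0,"ty":0,"tz":0.076,"rx":0,"ry":0,"rz":0.037,"jaw":38},{"tx":0,"ty":0,"tz":0.076,"rx":0,"ry":0,"rz":0.037,"jaw":38}]'
python3 - <<'E'
from h import *
st();x,y=disp(-76,0)
plan((x,y,74,78.5,1))
E
```

```text
time: 19.85
position: [0.5572, 0.3114, 0.0802]
eef_rot: [-0.0, 0.793, 0.61, 0.003]
wrist_force: [0.3, 0.4, -0.7]
finger_gap: 0.509
grasp_force: 61.2
t 19.85 p [557.2 311.4  80.2] yaw -14.9 tilt 0.35 F [ 0.3  0.4 -0.7] gap 43.5 gf 61.2 q7 -0.49
-> (np.float64(453.225722448817), np.float64(47.55196301570699), 74, 78.5, 1) t [-0.2817 -0.0327  0.0046] r [ 4.2000e-03 -8.0000e-04 -1.0375e+00] mm 284 deg 93.4
```

```bash
python3 -m inch '[{"tx":-0.278,"ty":-0.031,"tz":0,"rx":0,"ry":0,"rz":-1,"jaw":38},{"tx":-0.278,"ty":-0.031,"tz":0,"rx":0,"ry":0,"rz":-1,"jaw":38},{"tx":-0.278,"ty":-0.031,"tz":0,"rx":0,"ry":0,"rz":-1,"jaw":38},{"tx":-0.278,"ty":-0.031,"tz":0,"rx":0,"ry":0,"rz":-1,"jaw":38},{"tx":-0.278,"ty":-0.031,"tz":0,"rx":0,"ry":0,"rz":-1,"jaw":38},{"tx":-0.278,"ty":-0.031,"tz":0,"rx":0,"ry":0,"rz":-1,"jaw":38},{"tx":-0.278,"ty":-0.031,"tz":0,"rx":0,"ry":0,"rz":-1,"jaw":38},{"tx":-0.278,"ty":-0.031,"tz":0,"rx":0,"ry":0,"rz":-1,"jaw":38},{"tx":-0.278,"ty":-0.031,"tz":0,"rx":0,"ry":0,"rz":-1,"jaw":38},{"tx":-0.278,"ty":-0.031,"tz":0,"rx":0,"ry":0,"rz":-1,"jaw":38},{"tx":-0.278,"ty":-0.031,"tz":0,"rx":0,"ry":0,"rz":-1,"jaw":38},{"tx":-0.278,"ty":-0.031,"tz":0,"rx":0,"ry":0,"rz":-1,"jaw":38}]'
python3 - <<'E'
from h import *
viewer.get_image("wrist");st();x,y=disp(-76,0)
plan((x,y,6,78.5,1),(*disp(-16,0),6,78.5,1))
E
```

```text
time: 21.05
position: [0.4535, 0.0493, 0.0754]
eef_rot: [-0.0, 0.129, 0.992, -0.0]
wrist_force: [0.0, 0.7, -1.1]
finger_gap: 0.51
grasp_force: 61.3
t 21.1 p [453.4  49.3  75.2] yaw 75.0 tilt 0.04 F [-1.   0.2 -0.9] gap 43.5 gf 61.3 q7 1.19
-> (np.float64(453.225722448817), np.float64(47.55196301570699), 6, 78.5, 1) t [-0.0004 -0.0017  0.0692] r [-0.0003 -0.0004 -0.0387] mm 69 deg 3.5
-> (np.float64(512.0212047260668), np.float64(35.58988695067515), 6, 78.5, 1) t [-0.06 -0.    0.  ] r [0. 0. 0.] mm 60 deg 0.0
```

```bash
python3 -m inch '[{"tx":0,"ty":-0.002,"tz":0.03,"rx":0,"ry":0,"rz":-0.039,"jaw":38},{"tx":0,"ty":-0.002,"tz":0.055,"rx":0,"ry":0,"rz":-0.039,"jaw":38},{"tx":0,"ty":-0.002,"tz":0.069,"rx":0,"ry":0,"rz":-0.039,"jaw":38},{"tx":0,"ty":-0.002,"tz":0.069,"rx":0,"ry":0,"rz":-0.039,"jaw":38},{"tx":0,"ty":-0.002,"tz":0.069,"rx":0,"ry":0,"rz":-0.039,"jaw":38}]'
python3 -m inch '[{"tx":-0.02,"ty":0,"tz":0,"rx":0,"ry":0,"rz":0,"jaw":38},{"tx":-0.04,"ty":0,"tz":0,"rx":0,"ry":0,"rz":0,"jaw":38},{"tx":-0.05,"ty":0,"tz":0,"rx":0,"ry":0,"rz":0,"jaw":38},{"tx":-0.06,"ty":0,"tz":0,"rx":0,"ry":0,"rz":0,"jaw":38},{"tx":-0.06,"ty":0,"tz":0,"rx":0,"ry":0,"rz":0,"jaw":38}]'
python3 -c "
from h import *
st();plan((*disp(-16,0),6,78.5,1))"
```

```text
time: 21.6
position: [0.4523, 0.0473, 0.0056]
eef_rot: [-0.001, 0.1, 0.995, -0.001]
wrist_force: [-0.7, 0.6, -0.1]
finger_gap: 0.512
grasp_force: 68.2
time: 22.1
position: [0.512, 0.0354, 0.0057]
eef_rot: [-0.001, 0.099, 0.995, -0.001]
wrist_force: [-0.2, -0.2, -0.3]
finger_gap: 0.508
grasp_force: 68.2
t 22.1 p [512.   35.4   5.7] yaw 78.6 tilt 0.08 F [-0.2 -0.2 -0.3] gap 43.4 gf 68.2 q7 1.35
-> (np.float64(512.0212047260668), np.float64(35.58988695067515), 6, 78.5, 1) t [-0.      0.0002 -0.0003] r [-0.0007 -0.0006  0.0011] mm 0 deg -0.1
```

```bash
python3 -m inch '[{"tx":0,"ty":0,"tz":0,"rx":0,"ry":0,"rz":0,"jaw":65},{"tx":0,"ty":0,"tz":0,"rx":0,"ry":0,"rz":0,"jaw":65},{"tx":0,"ty":0,"tz":0,"rx":0,"ry":0,"rz":0,"jaw":65},{"tx":0,"ty":0,"tz":-0.03,"rx":0,"ry":0,"rz":0,"jaw":65},{"tx":0.036,"ty":0,"tz":-0.06,"rx":0,"ry":0,"rz":0,"jaw":40},{"tx":0.036,"ty":0,"tz":-0.06,"rx":0,"ry":0,"rz":0,"jaw":0},{"tx":0.036,"ty":0,"tz":-0.06,"rx":0,"ry":0,"rz":0,"jaw":0},{"tx":0.036,"ty":0,"tz":-0.06,"rx":0,"ry":0,"rz":0,"jaw":0},{"tx":0.036,"ty":0,"tz":-0.06,"rx":0,"ry":0,"rz":0,"jaw":0}]'
python3 -m inch '[{"tx":0,"ty":0,"tz":0.03,"rx":0,"ry":0,"rz":0,"jaw":0},{"tx":0,"ty":0,"tz":0.058,"rx":0,"ry":0,"rz":0,"jaw":0},{"tx":0,"ty":0,"tz":0.058,"rx":0,"ry":0,"rz":0,"jaw":0},{"tx":-0.01,"ty":0,"tz":0.058,"rx":0,"ry":0,"rz":0,"jaw":0},{"tx":-0.02,"ty":0,"tz":0.058,"rx":0,"ry":0,"rz":0,"jaw":0},{"tx":-0.03,"ty":0,"tz":0.058,"rx":0,"ry":0,"rz":0,"jaw":0},{"tx":-0.04,"ty":0,"tz":0.058,"rx":0,"ry":0,"rz":0,"jaw":0},{"tx":-0.048,"ty":0,"tz":0.058,"rx":0,"ry":0,"rz":0,"jaw":0},{"tx":-0.048,"ty":0,"tz":0.058,"rx":0,"ry":0,"rz":0,"jaw":0}]'
python3 -m inch '[{"tx":0.03,"ty":0,"tz":0,"rx":0,"ry":0,"rz":0,"jaw":0},{"tx":0.03,"ty":0,"tz":-0.04,"rx":0,"ry":0,"rz":0,"jaw":60},{"tx":0.03,"ty":0,"tz":-0.09,"rx":0,"ry":0,"rz":0,"jaw":78},{"tx":0.03,"ty":0.05,"tz":-0.14,"rx":0,"ry":0,"rz":0,"jaw":78},{"tx":0.03,"ty":0.1,"tz":-0.18,"rx":0,"ry":0,"rz":0,"jaw":78},{"tx":0.03,"ty":0.15,"tz":-0.18,"rx":0,"ry":0,"rz":0,"jaw":78},{"tx":0.03,"ty":0.2,"tz":-0.18,"rx":0,"ry":0,"rz":0,"jaw":78},{"tx":0.03,"ty":0.2,"tz":-0.18,"rx":0,"ry":0,"rz":0,"jaw":78},{"tx":0.03,"ty":0.2,"tz":-0.18,"rx":0,"ry":0,"rz":0,"jaw":78}]'
python3 - <<'E'
from h import *
viewer.get_image("wrist");st();soapsee("top");soapsee("wrist")
im,d,K,T=grab("top");cv2.imwrite("pics/t3.png",cv2.resize(im[150:340,90:370],(784,532),interpolation=cv2.INTER_CUBIC))
plan(graspat((424,357.4),25.5,115.5,z=150))
E
```

```text
time: 23.0
position: [0.476, 0.0425, 0.0649]
eef_rot: [-0.001, 0.099, 0.995, -0.001]
wrist_force: [0.1, 0.8, -0.5]
finger_gap: 0.002
grasp_force: 0.0
time: 23.9
position: [0.5243, 0.0329, 0.0077]
eef_rot: [-0.0, 0.099, 0.995, -0.0]
wrist_force: [-0.1, -0.5, 0.3]
finger_gap: 0.001
grasp_force: 0.0
time: 24.8
position: [0.5329, 0.2403, 0.1875]
eef_rot: [-0.001, 0.096, 0.995, 0.0]
wrist_force: [-0.4, 0.1, -0.9]
finger_gap: 0.913
grasp_force: 0.0
t 24.85 p [532.7 237.4 187. ] yaw 78.8 tilt 0.14 F [-0.3 -1.4  0.4] gap 77.6 gf 0.0 q7 0.92
wrist [435.  72.] (array([424.1, 357.3]), array([60.2, 46.6]), 25.6, 22.8, 4537)
-> (np.float64(409.5586354504022), np.float64(350.51182245106725), 150, 115.5, 1) t [0.1439 0.0898 0.0372] r [-0.0008 -0.0018 -0.4103] mm 174 deg 36.9
```

```bash
python3 -m inch '[{"tx":0.144,"ty":0.09,"tz":0.037,"rx":0,"ry":0,"rz":-0.41,"jaw":78},{"tx":0.144,"ty":0.09,"tz":0.037,"rx":0,"ry":0,"rz":-0.41,"jaw":78},{"tx":0.144,"ty":0.09,"tz":0.037,"rx":0,"ry":0,"rz":-0.41,"jaw":78},{"tx":0.144,"ty":0.09,"tz":0.037,"rx":0,"ry":0,"rz":-0.41,"jaw":78},{"tx":0.144,"ty":0.09,"tz":0.037,"rx":0,"ry":0,"rz":-0.41,"jaw":78},{"tx":0.144,"ty":0.09,"tz":0.037,"rx":0,"ry":0,"rz":-0.41,"jaw":78},{"tx":0.144,"ty":0.09,"tz":0.037,"rx":0,"ry":0,"rz":-0.41,"jaw":78},{"tx":0.144,"ty":0.09,"tz":0.037,"rx":0,"ry":0,"rz":-0.41,"jaw":78},{"tx":0.144,"ty":0.09,"tz":0.037,"rx":0,"ry":0,"rz":-0.41,"jaw":78}]'
python3 - <<'E'
from h import *
soapsee("wrist");st()
plan(graspat((424,357.4),25.6,115.6))
im,d,K,T=grab("top");P=cloud(d,K,T)
h=cv2.cvtColor(im,cv2.COLOR_BGR2HSV);m=(h[...,0]>65)&(h[...,0]<95)&(h[...,1]>45);m[:,:295]=0;m[:,345:]=0;m[:165]=0;m[265:]=0
for mm,c in comps(m,8):
    p=P[mm][:,:2].mean(0)*1000-O;t=np.radians(-DY);print("green in tunnel",c,mm.sum(),p[0]*np.cos(t)-p[1]*np.sin(t))
E
```

```text
time: 25.9
position: [0.4102, 0.3513, 0.1505]
eef_rot: [-0.001, -0.22, 0.975, -0.0]
wrist_force: [-0.5, -0.6, 1.3]
finger_gap: 0.911
grasp_force: 0.0
wrist [319. 249.] (array([423.8, 357.5]), array([59.8, 45.7]), 25.6, 22.7, 3769)
t 25.95 p [410.  351.5 150.5] yaw 115.4 tilt 0.12 F [ 0.3  0.6 -0. ] gap 77.9 gf 0.0 q7 1.19
-> (np.float64(409.57067957751815), np.float64(350.4866280191683), 4, 115.6, 1) t [ 0.0005 -0.0007  0.1465] r [ 0.     -0.0013 -0.0017] mm 146 deg 0.2
green in tunnel [317. 213.] 93 96.2095853797597
green in tunnel [309. 237.] 50 37.83515785359334
green in tunnel [317. 241.] 17 32.979874138166764
```

```bash
python3 -m inch '[{"tx":0,"ty":-0.001,"tz":0.05,"rx":0,"ry":0,"rz":0,"jaw":78},{"tx":0,"ty":-0.001,"tz":0.1,"rx":0,"ry":0,"rz":0,"jaw":78},{"tx":0,"ty":-0.001,"tz":0.13,"rx":0,"ry":0,"rz":0,"jaw":78},{"tx":0,"ty":-0.001,"tz":0.146,"rx":0,"ry":0,"rz":0,"jaw":78},{"tx":0,"ty":-0.001,"tz":0.146,"rx":0,"ry":0,"rz":0,"jaw":60},{"tx":0,"ty":-0.001,"tz":0.146,"rx":0,"ry":0,"rz":0,"jaw":38},{"tx":0,"ty":-0.001,"tz":0.146,"rx":0,"ry":0,"rz":0,"jaw":38},{"tx":0,"ty":-0.001,"tz":0.146,"rx":0,"ry":0,"rz":0,"jaw":38},{"tx":0,"ty":-0.001,"tz":0.146,"rx":0,"ry":0,"rz":0,"jaw":38},{"tx":0,"ty":-0.001,"tz":0.12,"rx":0,"ry":0,"rz":0,"jaw":38},{"tx":0,"ty":-0.001,"tz":0.076,"rx":0,"ry":0,"rz":0,"jaw":38},{"tx":0,"ty":-0.001,"tz":0.076,"rx":0,"ry":0,"rz":0,"jaw":38}]'
python3 -m inch '[{"tx":0.091,"ty":-0.292,"tz":0,"rx":0,"ry":0,"rz":0.411,"jaw":38},{"tx":0.091,"ty":-0.292,"tz":0,"rx":0,"ry":0,"rz":0.411,"jaw":38},{"tx":0.091,"ty":-0.292,"tz":0,"rx":0,"ry":0,"rz":0.411,"jaw":38},{"tx":0.091,"ty":-0.292,"tz":0,"rx":0,"ry":0,"rz":0.411,"jaw":38},{"tx":0.091,"ty":-0.292,"tz":0,"rx":0,"ry":0,"rz":0.411,"jaw":38},{"tx":0.091,"ty":-0.292,"tz":0,"rx":0,"ry":0,"rz":0.411,"jaw":38},{"tx":0.091,"ty":-0.292,"tz":0,"rx":0,"ry":0,"rz":0.411,"jaw":38},{"tx":0.091,"ty":-0.292,"tz":0,"rx":0,"ry":0,"rz":0.411,"jaw":38},{"tx":0.091,"ty":-0.292,"tz":0,"rx":0,"ry":0,"rz":0.411,"jaw":38},{"tx":0.091,"ty":-0.292,"tz":0,"rx":0,"ry":0,"rz":0.411,"jaw":38}]'
python3 - <<'E'
from h import *
viewer.get_image("wrist");st();x,y=disp(-76,0)
plan((x,y,6,78.5,1))
E
```

```text
time: 27.2
position: [0.412, 0.3529, 0.0795]
eef_rot: [0.002, -0.221, 0.975, 0.002]
wrist_force: [-0.3, 0.4, -1.3]
finger_gap: 0.508
grasp_force: 61.4
time: 28.2
position: [0.4537, 0.0497, 0.0746]
eef_rot: [-0.001, 0.099, 0.995, -0.0]
wrist_force: [-0.6, -0.0, -0.5]
finger_gap: 0.508
grasp_force: 61.4
t 28.25 p [453.7  49.7  74.6] yaw 78.7 tilt 0.12 F [ 0.1  0.2 -0.8] gap 43.4 gf 61.4 q7 1.24
-> (np.float64(453.225722448817), np.float64(47.55196301570699), 6, 78.5, 1) t [-0.0001 -0.0021  0.0686] r [-0.0006 -0.0012  0.0021] mm 69 deg -0.2
```

```bash
python3 -m inch '[{"tx":0,"ty":-0.002,"tz":0.03,"rx":0,"ry":0,"rz":0.002,"jaw":38},{"tx":0,"ty":-0.002,"tz":0.055,"rx":0,"ry":0,"rz":0.002,"jaw":38},{"tx":0,"ty":-0.002,"tz":0.069,"rx":0,"ry":0,"rz":0.002,"jaw":38},{"tx":0,"ty":-0.002,"tz":0.069,"rx":0,"ry":0,"rz":0.002,"jaw":38},{"tx":0,"ty":-0.002,"tz":0.069,"rx":0,"ry":0,"rz":0.002,"jaw":38}]'
python3 -m inch '[{"tx":-0.02,"ty":0,"tz":0,"rx":0,"ry":0,"rz":0,"jaw":38},{"tx":-0.04,"ty":0,"tz":0,"rx":0,"ry":0,"rz":0,"jaw":38},{"tx":-0.05,"ty":0,"tz":0,"rx":0,"ry":0,"rz":0,"jaw":38},{"tx":-0.06,"ty":0,"tz":0,"rx":0,"ry":0,"rz":0,"jaw":38},{"tx":-0.06,"ty":0,"tz":0,"rx":0,"ry":0,"rz":0,"jaw":38}]'
python3 -c "
from h import *
st();plan((*disp(-16,0),6,78.5,1))"
```

```text
time: 28.75
position: [0.4529, 0.0471, 0.0052]
eef_rot: [-0.001, 0.1, 0.995, -0.001]
wrist_force: [-0.3, -1.6, -0.5]
finger_gap: 0.507
grasp_force: 67.2
time: 29.25
position: [0.5128, 0.0342, 0.0055]
eef_rot: [-0.001, 0.101, 0.995, -0.0]
wrist_force: [0.0, 0.9, -1.3]
finger_gap: 0.509
grasp_force: 67.2
t 29.25 p [512.8  34.2   5.5] yaw 78.4 tilt 0.09 F [ 0.   0.9 -1.3] gap 43.5 gf 67.2 q7 1.35
-> (np.float64(512.0212047260668), np.float64(35.58988695067515), 6, 78.5, 1) t [ 0.001   0.0012 -0.0005] r [-0.0007 -0.0008 -0.0013] mm 2 deg 0.1
```

```bash
python3 -m inch '[{"tx":0,"ty":0,"tz":0,"rx":0,"ry":0,"rz":0,"jaw":65},{"tx":0,"ty":0,"tz":0,"rx":0,"ry":0,"rz":0,"jaw":65},{"tx":0,"ty":0,"tz":0,"rx":0,"ry":0,"rz":0,"jaw":65},{"tx":0,"ty":0,"tz":-0.03,"rx":0,"ry":0,"rz":0,"jaw":65},{"tx":0.036,"ty":0,"tz":-0.06,"rx":0,"ry":0,"rz":0,"jaw":40},{"tx":0.036,"ty":0,"tz":-0.06,"rx":0,"ry":0,"rz":0,"jaw":0},{"tx":0.036,"ty":0,"tz":-0.06,"rx":0,"ry":0,"rz":0,"jaw":0},{"tx":0.036,"ty":0,"tz":-0.06,"rx":0,"ry":0,"rz":0,"jaw":0},{"tx":0.036,"ty":0,"tz":-0.06,"rx":0,"ry":0,"rz":0,"jaw":0}]'
python3 -m inch '[{"tx":0,"ty":0.001,"tz":0.03,"rx":0,"ry":0,"rz":0,"jaw":0},{"tx":0,"ty":0.001,"tz":0.058,"rx":0,"ry":0,"rz":0,"jaw":0},{"tx":0,"ty":0.001,"tz":0.058,"rx":0,"ry":0,"rz":0,"jaw":0},{"tx":-0.01,"ty":0.001,"tz":0.058,"rx":0,"ry":0,"rz":0,"jaw":0},{"tx":-0.02,"ty":0.001,"tz":0.058,"rx":0,"ry":0,"rz":0,"jaw":0},{"tx":-0.03,"ty":0.001,"tz":0.058,"rx":0,"ry":0,"rz":0,"jaw":0},{"tx":-0.04,"ty":0.001,"tz":0.058,"rx":0,"ry":0,"rz":0,"jaw":0},{"tx":-0.048,"ty":0.001,"tz":0.058,"rx":0,"ry":0,"rz":0,"jaw":0},{"tx":-0.048,"ty":0.001,"tz":0.058,"rx":0,"ry":0,"rz":0,"jaw":0}]'
python3 -m inch '[{"tx":0.03,"ty":0,"tz":0,"rx":0,"ry":0,"rz":0,"jaw":0},{"tx":0.03,"ty":0,"tz":-0.04,"rx":0,"ry":0,"rz":0,"jaw":60},{"tx":0.03,"ty":0,"tz":-0.09,"rx":0,"ry":0,"rz":0,"jaw":78},{"tx":0.03,"ty":0.05,"tz":-0.14,"rx":0,"ry":0,"rz":0,"jaw":78},{"tx":0.03,"ty":0.1,"tz":-0.18,"rx":0,"ry":0,"rz":0,"jaw":78},{"tx":0.03,"ty":0.15,"tz":-0.18,"rx":0,"ry":0,"rz":0,"jaw":78},{"tx":0.03,"ty":0.15,"tz":-0.18,"rx":0,"ry":0,"rz":0,"jaw":78},{"tx":0.03,"ty":0.15,"tz":-0.18,"rx":0,"ry":0,"rz":0,"jaw":78}]'
python3 - <<'E'
from h import *
viewer.get_image("wrist");st();soapsee("wrist")
im,d,K,T=grab("top");cv2.imwrite("pics/t4.png",cv2.resize(im[150:310,90:370],(784,448),interpolation=cv2.INTER_CUBIC))
P=cloud(d,K,T)
h=cv2.cvtColor(im,cv2.COLOR_BGR2HSV);m=(h[...,0]>65)&(h[...,0]<95)&(h[...,1]>45);m[:,:295]=0;m[:,345:]=0;m[:165]=0;m[265:]=0
for mm,c in comps(m,8):
    p=P[mm][:,:2].mean(0)*1000-O;t=np.radians(-DY);print("green in tunnel",c,mm.sum(),p[0]*np.cos(t)-p[1]*np.sin(t))
E
```

```text
time: 30.15
position: [0.4769, 0.0412, 0.0649]
eef_rot: [-0.001, 0.101, 0.995, -0.001]
wrist_force: [0.0, 0.1, -1.0]
finger_gap: 0.004
grasp_force: 0.0
time: 31.05
position: [0.5254, 0.0324, 0.0077]
eef_rot: [-0.0, 0.102, 0.995, -0.0]
wrist_force: [0.0, 1.1, -0.3]
finger_gap: 0.003
grasp_force: 0.0
time: 31.85
position: [0.5255, 0.1907, 0.1885]
eef_rot: [-0.0, 0.099, 0.995, 0.001]
wrist_force: [-0.3, -0.9, -0.1]
finger_gap: 0.911
grasp_force: 0.0
t 31.9 p [525.  187.8 187.6] yaw 78.6 tilt 0.08 F [ 0.6 -0.6 -1. ] gap 78.2 gf 0.0 q7 0.99
green in tunnel [323. 187.] 124 159.5278735679427
green in tunnel [318. 213.] 97 nan
green in tunnel [312. 238.] 85 38.67901971834558
```

View pics/t4.png

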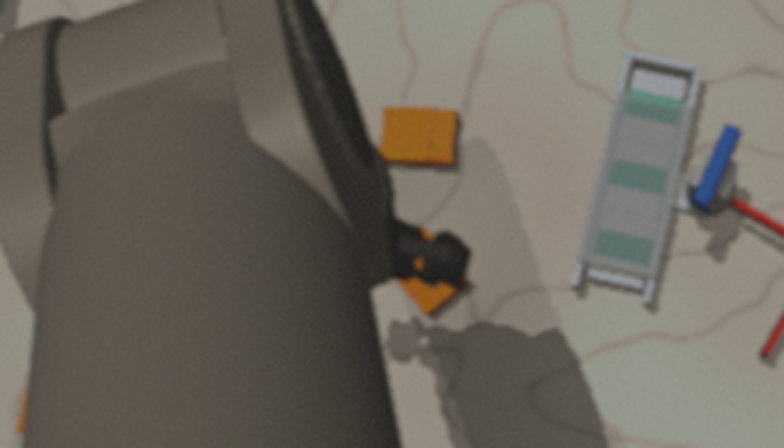

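All three green bands are under the roof, at (652,103), (638,176) and (622,245). The last soap's rear face is past the mouth and only orange boxes remain outside. I'll go back to the key.

```bash
python3 -c "
from h import *
plan((612.7,-46.1,190,67.2,1))"
```

```text
-> (612.7, -46.1, 190, 67.2, 1) t [-0.1328 -0.2085 -0.003 ] r [-0.0015 -0.0014  0.1239] mm 247 deg -11.2
```

```bash
python3 -m inch '[{"tx":-0.133,"ty":-0.208,"tz":-0.003,"rx":0,"ry":0,"rz":0.124,"jaw":70},{"tx":-0.133,"ty":-0.208,"tz":-0.003,"rx":0,"ry":0,"rz":0.124,"jaw":70},{"tx":-0.133,"ty":-0.208,"tz":-0.003,"rx":0,"ry":0,"rz":0.124,"jaw":70},{"tx":-0.133,"ty":-0.208,"tz":-0.003,"rx":0,"ry":0,"rz":0.124,"jaw":70},{"tx":-0.133,"ty":-0.208,"tz":-0.003,"rx":0,"ry":0,"rz":0.124,"jaw":70},{"tx":-0.133,"ty":-0.208,"tz":-0.003,"rx":0,"ry":0,"rz":0.124,"jaw":70},{"tx":-0.133,"ty":-0.208,"tz":-0.003,"rx":0,"ry":0,"rz":0.124,"jaw":70},{"tx":-0.133,"ty":-0.208,"tz":-0.003,"rx":0,"ry":0,"rz":0.124,"jaw":70},{"tx":-0.133,"ty":-0.208,"tz":-0.003,"rx":0,"ry":0,"rz":0.124,"jaw":70}]'
python3 - <<'E'
from h import *
im,d,K,T=grab("wrist");P=cloud(d,K,T);z=P[...,2];st()
h=cv2.cvtColor(im,cv2.COLOR_BGR2HSV);H,S,V=[h[...,i] for i in range(3)]
blue=(H>100)&(H<130)&(S>120)&(V>40)&(z>.1)&(z<.14)
for mm,c in comps(blue,50):print("blue",c,rect(P,mm))
print(gate(im,P))
plan((612.7,-46.1,102,67.2,1))
E
```

```text
time: 32.9
position: [0.613, -0.0438, 0.1901]
eef_rot: [-0.001, 0.197, 0.98, -0.001]
wrist_force: [-0.1, 0.2, 0.3]
finger_gap: 0.819
grasp_force: 0.0
t 32.95 p [613.2 -43.8 190.2] yaw 67.3 tilt 0.14 F [-1.   0.1 -0.1] gap 70.2 gf 0.0 q7 1.28
blue [315. 251.] (array([612.1, -46.2]), array([62.4, 13.5]), -22.8, 125.4, 1910)
(1751, (np.float64(0.013056972076331422), np.float64(59.75)))
-> (612.7, -46.1, 102, 67.2, 1) t [-0.0006 -0.0022  0.0882] r [-0.0009 -0.0012  0.001 ] mm 88 deg -0.1
```

```bash
python3 -m inch '[{"tx":0,"ty":-0.002,"tz":0.04,"rx":0,"ry":0,"rz":0,"jaw":60},{"tx":0,"ty":-0.002,"tz":0.07,"rx":0,"ry":0,"rz":0,"jaw":60},{"tx":0,"ty":-0.002,"tz":0.088,"rx":0,"ry":0,"rz":0,"jaw":60},{"tx":0,"ty":-0.002,"tz":0.088,"rx":0,"ry":0,"rz":0,"jaw":30},{"tx":0,"ty":-0.002,"tz":0.088,"rx":0,"ry":0,"rz":0,"jaw":5},{"tx":0,"ty":-0.002,"tz":0.088,"rx":0,"ry":0,"rz":0,"jaw":0},{"tx":0,"ty":-0.002,"tz":0.088,"rx":0,"ry":0,"rz":0,"jaw":0},{"tx":0,"ty":-0.002,"tz":0.088,"rx":0,"ry":0,"rz":0,"jaw":0},{"tx":0,"ty":-0.002,"tz":0.088,"rx":0,"ry":0,"rz":0,"jaw":0}]'
python3 -c "
from h import *
viewer.get_image('wrist');st();print(manip.observe()['ft_torque'].round(2))"
```

```text
time: 33.85
position: [0.6133, -0.0465, 0.1038]
eef_rot: [0.0, 0.197, 0.98, -0.0]
wrist_force: [-1.4, -0.5, 8.0]
finger_gap: 0.149
grasp_force: 59.2
t 33.9 p [613.3 -46.5 103.8] yaw 67.2 tilt 0.03 F [-1.2  0.4  8.5] gap 13.0 gf 59.2 q7 1.32
[0.14 0.39 0.08]
```

```bash
python3 -m inch '[{"tx":0,"ty":0,"tz":0,"rx":0,"ry":0,"rz":0.07,"jaw":0},{"tx":0,"ty":0,"tz":0,"rx":0,"ry":0,"rz":0.14,"jaw":0},{"tx":0,"ty":0,"tz":0,"rx":0,"ry":0,"rz":0.21,"jaw":0},{"tx":0,"ty":0,"tz":0,"rx":0,"ry":0,"rz":0.28,"jaw":0},{"tx":0,"ty":0,"tz":0,"rx":0,"ry":0,"rz":0.35,"jaw":0},{"tx":0,"ty":0,"tz":0,"rx":0,"ry":0,"rz":0.42,"jaw":0},{"tx":0,"ty":0,"tz":0,"rx":0,"ry":0,"rz":0.49,"jaw":0},{"tx":0,"ty":0,"tz":0,"rx":0,"ry":0,"rz":0.56,"jaw":0},{"tx":0,"ty":0,"tz":0,"rx":0,"ry":0,"rz":0.63,"jaw":0},{"tx":0,"ty":0,"tz":0,"rx":0,"ry":0,"rz":0.7,"jaw":0},{"tx":0,"ty":0,"tz":0,"rx":0,"ry":0,"rz":0.77,"jaw":0},{"tx":0,"ty":0,"tz":0,"rx":0,"ry":0,"rz":0.77,"jaw":0}]'
python3 -c "
from h import *
st();print(manip.observe()['ft_torque'].round(2))"
python3 -m inch '[{"tx":0,"ty":0,"tz":0,"rx":0,"ry":0,"rz":0.05,"jaw":0},{"tx":0,"ty":0,"tz":0,"rx":0,"ry":0,"rz":0.1,"jaw":0},{"tx":0,"ty":0,"tz":0,"rx":0,"ry":0,"rz":0.14,"jaw":0},{"tx":0,"ty":0,"tz":0,"rx":0,"ry":0,"rz":0.14,"jaw":0}]'
python3 - <<'E'
from h import *
st();print(manip.observe()['ft_torque'].round(2))
im,d,K,T=grab("wrist");print(gate(im,cloud(d,K,T)));im,d,K,T=grab("scene");print(gate(im,cloud(d,K,T)))
E
```

```text
time: 35.1
position: [0.6126, -0.0471, 0.1038]
eef_rot: [-0.0, 0.721, 0.692, -0.001]
wrist_force: [-7.4, -1.5, 13.8]
finger_gap: 0.151
grasp_force: 60.4
t 35.1 p [612.6 -47.1 103.8] yaw -2.3 tilt 0.09 F [-7.4 -1.5 13.8] gap 12.9 gf 60.4 q7 0.3
[-0.36  1.62 -0.11]
time: 35.5
position: [0.6125, -0.0471, 0.1038]
eef_rot: [-0.0, 0.793, 0.61, -0.001]
wrist_force: [-8.3, -1.2, 16.3]
finger_gap: 0.147
grasp_force: 60.7
t 35.5 p [612.5 -47.1 103.8] yaw -14.8 tilt 0.1 F [-8.3 -1.2 16.3] gap 12.6 gf 60.7 q7 0.12
[-0.38  2.   -0.08]
(3752, (np.float64(0.016647591894213828), np.float64(-8.25)))
(58, (np.float64(0.3409441011890691), np.float64(-7.5)))
```

```bash
python3 -m inch '[{"tx":0,"ty":0,"tz":0,"rx":0,"ry":0,"rz":0.03,"jaw":0},{"tx":0,"ty":0,"tz":0,"rx":0,"ry":0,"rz":0.04,"jaw":0},{"tx":0,"ty":0,"tz":0,"rx":0,"ry":0,"rz":0.04,"jaw":0}]'
cat > g.py <<'E'
from h import *
st();print(manip.observe()['ft_torque'].round(2))
im,d,K,T=grab("wrist");print(gate(im,cloud(d,K,T)))
E
python3 g.py
python3 -m inch '[{"tx":0,"ty":0,"tz":0,"rx":0,"ry":0,"rz":0.02,"jaw":0},{"tx":0,"ty":0,"tz":0,"rx":0,"ry":0,"rz":0.02,"jaw":0},{"tx":0,"ty":0,"tz":0,"rx":0,"ry":0,"rz":0.02,"jaw":0}]'
python3 g.py
```

```text
time: 35.9
position: [0.6124, -0.0471, 0.1038]
eef_rot: [-0.0, 0.811, 0.585, -0.001]
wrist_force: [-8.2, -1.8, 16.1]
finger_gap: 0.147
grasp_force: 60.6
t 35.9 p [612.4 -47.1 103.8] yaw -18.3 tilt 0.1 F [-8.2 -1.8 16.1] gap 12.5 gf 60.6 q7 0.07
[-0.4   2.02  0.06]
(3749, (np.float64(0.017304963833681707), np.float64(-11.5)))
time: 36.25
position: [0.6124, -0.0471, 0.1038]
eef_rot: [-0.0, 0.82, 0.573, -0.001]
wrist_force: [-8.9, -1.6, 17.0]
finger_gap: 0.146
grasp_force: 60.8
t 36.25 p [612.4 -47.1 103.8] yaw -20.1 tilt 0.1 F [-8.9 -1.6 17. ] gap 12.5 gf 60.8 q7 0.05
[-0.39  2.22  0.24]
(3732, (np.float64(0.017009368408933905), np.float64(-12.0)))
```

```bash
python3 -m inch '[{"tx":0,"ty":0,"tz":0,"rx":0,"ry":0,"rz":0.015,"jaw":0},{"tx":0,"ty":0,"tz":0,"rx":0,"ry":0,"rz":0.015,"jaw":0},{"tx":0,"ty":0,"tz":0,"rx":0,"ry":0,"rz":0.015,"jaw":0}]'
python3 g.py
python3 -m inch '[{"tx":0,"ty":0,"tz":0,"rx":0,"ry":0,"rz":-0.04,"jaw":0},{"tx":0,"ty":0,"tz":0,"rx":0,"ry":0,"rz":-0.08,"jaw":0},{"tx":0,"ty":0,"tz":0,"rx":0,"ry":0,"rz":-0.08,"jaw":0}]'
python3 g.py
```

```text
time: 36.6
position: [0.6123, -0.047, 0.1038]
eef_rot: [-0.0, 0.826, 0.563, -0.001]
wrist_force: [-9.3, -1.8, 16.7]
finger_gap: 0.152
grasp_force: 61.1
t 36.6 p [612.3 -47.  103.8] yaw -21.4 tilt 0.11 F [-9.3 -1.8 16.7] gap 12.9 gf 61.1 q7 0.03
[-0.4   2.16  0.66]
(3705, (np.float64(0.01507876300763314), np.float64(-12.0)))
time: 36.95
position: [0.613, -0.0466, 0.1038]
eef_rot: [-0.0, 0.789, 0.615, -0.0]
wrist_force: [-4.5, 0.5, 11.8]
finger_gap: 0.151
grasp_force: 59.9
t 36.95 p [613.  -46.6 103.8] yaw -14.1 tilt 0.03 F [-4.5  0.5 11.8] gap 12.9 gf 59.9 q7 0.13
[-0.13  0.99  0.14]
(3822, (np.float64(0.017400628701474033), np.float64(-12.0)))
```

The gate is hard against its shut stop, and the key is backed off into its play. I'll lift the key straight off.

```bash
python3 -m inch '[{"tx":0,"ty":0,"tz":0,"rx":0,"ry":0,"rz":-0.02,"jaw":0},{"tx":0,"ty":0,"tz":-0.01,"rx":0,"ry":0,"rz":-0.02,"jaw":0},{"tx":0,"ty":0,"tz":-0.02,"rx":0,"ry":0,"rz":-0.02,"jaw":0},{"tx":0,"ty":0,"tz":-0.03,"rx":0,"ry":0,"rz":-0.02,"jaw":0},{"tx":0,"ty":0,"tz":-0.045,"rx":0,"ry":0,"rz":-0.02,"jaw":0},{"tx":0,"ty":0,"tz":-0.07,"rx":0,"ry":0,"rz":-0.02,"jaw":0},{"tx":0,"ty":0,"tz":-0.11,"rx":0,"ry":0,"rz":-0.02,"jaw":0},{"tx":0,"ty":0,"tz":-0.13,"rx":0,"ry":0,"rz":-0.02,"jaw":0},{"tx":0,"ty":0,"tz":-0.13,"rx":0,"ry":0,"rz":-0.02,"jaw":0},{"tx":0,"ty":0,"tz":-0.13,"rx":0,"ry":0,"rz":-0.02,"jaw":0}]'
python3 g.py
python3 - <<'E'
from h import *
im,d,K,T=grab("wrist");P=cloud(d,K,T);z=P[...,2]
h=cv2.cvtColor(im,cv2.COLOR_BGR2HSV);H,S,V=[h[...,i] for i in range(3)]
blue=(H>100)&(H<130)&(S>120)&(V>40)&(z>.2)
for mm,c in comps(blue,50):print("blue",c,rect(P,mm))
plan((510,-340,235,23.8,1))
E
```

```text
time: 38.0
position: [0.6128, -0.0463, 0.2328]
eef_rot: [-0.0, 0.779, 0.626, -0.001]
wrist_force: [0.2, -0.2, -1.7]
finger_gap: 0.149
grasp_force: 58.7
t 38.0 p [612.8 -46.3 232.8] yaw -12.4 tilt 0.08 F [ 0.2 -0.2 -1.7] gap 12.7 gf 58.7 q7 0.05
[ 0.01  0.04 -0.04]
(1272, (np.float64(0.008171347250716166), np.float64(-11.75)))
blue [319. 305.] (array([614. , -44.6]), array([62.7, 14.5]), 77.6, 253.5, 5008)
-> (510, -340, 235, 23.8, 1) t [-0.3088 -0.0367 -0.0028] r [-2.200e-03  3.000e-04 -4.025e-01] mm 311 deg 36.2
```

```bash
python3 -m inch '[{"tx":-0.309,"ty":-0.037,"tz":-0.003,"rx":0,"ry":0,"rz":-0.402,"jaw":0},{"tx":-0.309,"ty":-0.037,"tz":-0.003,"rx":0,"ry":0,"rz":-0.402,"jaw":0},{"tx":-0.309,"ty":-0.037,"tz":-0.003,"rx":0,"ry":0,"rz":-0.402,"jaw":0},{"tx":-0.309,"ty":-0.037,"tz":-0.003,"rx":0,"ry":0,"rz":-0.402,"jaw":0},{"tx":-0.309,"ty":-0.037,"tz":-0.003,"rx":0,"ry":0,"rz":-0.402,"jaw":0},{"tx":-0.309,"ty":-0.037,"tz":-0.003,"rx":0,"ry":0,"rz":-0.402,"jaw":0},{"tx":-0.309,"ty":-0.037,"tz":-0.003,"rx":0,"ry":0,"rz":-0.402,"jaw":0},{"tx":-0.309,"ty":-0.037,"tz":-0.003,"rx":0,"ry":0,"rz":-0.402,"jaw":0},{"tx":-0.309,"ty":-0.037,"tz":-0.003,"rx":0,"ry":0,"rz":-0.402,"jaw":0},{"tx":-0.309,"ty":-0.037,"tz":-0.003,"rx":0,"ry":0,"rz":-0.402,"jaw":0}]'
python3 -c "
from h import *
viewer.get_image('wrist');st();plan((511,-340,54,23.8,1))"
```

```text
time: 39.1
position: [0.5106, -0.339, 0.2351]
eef_rot: [-0.001, 0.546, 0.838, -0.001]
wrist_force: [-0.2, 0.6, -1.3]
finger_gap: 0.154
grasp_force: 58.7
t 39.15 p [ 510.7 -338.9  235.3] yaw 23.9 tilt 0.16 F [-0.   0.3 -1.6] gap 13.0 gf 58.7 q7 1.15
-> (511, -340, 54, 23.8, 1) t [-0.0013  0.0003  0.1813] r [-0.0017 -0.0006  0.0006] mm 181 deg -0.1
```

```bash
python3 -m inch '[{"tx":0,"ty":0,"tz":0.05,"rx":0,"ry":0,"rz":0,"jaw":0},{"tx":0,"ty":0,"tz":0.1,"rx":0,"ry":0,"rz":0,"jaw":0},{"tx":0,"ty":0,"tz":0.14,"rx":0,"ry":0,"rz":0,"jaw":0},{"tx":0,"ty":0,"tz":0.16,"rx":0,"ry":0,"rz":0,"jaw":0},{"tx":0,"ty":0,"tz":0.17,"rx":0,"ry":0,"rz":0,"jaw":0},{"tx":0,"ty":0,"tz":0.176,"rx":0,"ry":0,"rz":0,"jaw":0},{"tx":0,"ty":0,"tz":0.18,"rx":0,"ry":0,"rz":0,"jaw":0},{"tx":0,"ty":0,"tz":0.18,"rx":0,"ry":0,"rz":0,"jaw":0}]'
python3 -c "
from h import *
st()"
```

```text
time: 39.95
position: [0.5103, -0.3404, 0.0563]
eef_rot: [-0.0, 0.546, 0.838, -0.001]
wrist_force: [1.2, -0.1, -1.5]
finger_gap: 0.151
grasp_force: 58.7
t 39.95 p [ 510.3 -340.4   56.3] yaw 23.8 tilt 0.09 F [ 1.2 -0.1 -1.5] gap 12.9 gf 58.7 q7 1.29
```

Not in contact yet, so I'll lower it a little further.

```bash
python3 -m inch '[{"tx":0,"ty":0,"tz":0.001,"rx":0,"ry":0,"rz":0,"jaw":0},{"tx":0,"ty":0,"tz":0.002,"rx":0,"ry":0,"rz":0,"jaw":0},{"tx":0,"ty":0,"tz":0.003,"rx":0,"ry":0,"rz":0,"jaw":0},{"tx":0,"ty":0,"tz":0.003,"rx":0,"ry":0,"rz":0,"jaw":0}]'
python3 -c "
from h import *
st()"
```

```text
time: 40.35
position: [0.5099, -0.3405, 0.0529]
eef_rot: [-0.0, 0.546, 0.837, -0.001]
wrist_force: [1.8, -0.0, -2.1]
finger_gap: 0.152
grasp_force: 58.9
t 40.35 p [ 509.9 -340.5   52.9] yaw 23.7 tilt 0.11 F [ 1.8 -0.  -2.1] gap 13.0 gf 58.9 q7 1.3
```

```bash
python3 -m inch '[{"tx":0,"ty":0,"tz":0.001,"rx":0,"ry":0,"rz":0,"jaw":0},{"tx":0,"ty":0,"tz":0.002,"rx":0,"ry":0,"rz":0,"jaw":0},{"tx":0,"ty":0,"tz":0.002,"rx":0,"ry":0,"rz":0,"jaw":0}]'
python3 -c "
from h import *
st()"
```

```text
time: 40.65
position: [0.5102, -0.3409, 0.0528]
eef_rot: [-0.0, 0.547, 0.837, -0.0]
wrist_force: [-9.6, 7.6, 34.8]
finger_gap: 0.15
grasp_force: 63.9
t 40.65 p [ 510.2 -340.9   52.8] yaw 23.7 tilt 0.03 F [-9.6  7.6 34.8] gap 12.8 gf 63.9 q7 1.3
```

```bash
python3 -m inch '[{"tx":0,"ty":0,"tz":-0.0015,"rx":0,"ry":0,"rz":0,"jaw":0},{"tx":0,"ty":0,"tz":-0.0015,"rx":0,"ry":0,"rz":0,"jaw":25},{"tx":0,"ty":0,"tz":-0.0015,"rx":0,"ry":0,"rz":0,"jaw":50},{"tx":0,"ty":0,"tz":-0.0015,"rx":0,"ry":0,"rz":0,"jaw":50},{"tx":0,"ty":0,"tz":-0.03,"rx":0,"ry":0,"rz":0,"jaw":60},{"tx":0,"ty":0,"tz":-0.08,"rx":0,"ry":0,"rz":0,"jaw":60},{"tx":0,"ty":0,"tz":-0.13,"rx":0,"ry":0,"rz":0,"jaw":60},{"tx":0,"ty":0,"tz":-0.18,"rx":0,"ry":0,"rz":0,"jaw":60},{"tx":0,"ty":0,"tz":-0.18,"rx":0,"ry":0,"rz":0,"jaw":60},{"tx":0,"ty":0,"tz":-0.18,"rx":0,"ry":0,"rz":0,"jaw":60}]'
python3 - <<'E'
from h import *
st()
im,d,K,T=grab("top");P=cloud(d,K,T);z=P[...,2];print(gate(im,P))
w,d2,K2,T2=grab("wrist");P2=cloud(d2,K2,T2);z2=P2[...,2]
h=cv2.cvtColor(w,cv2.COLOR_BGR2HSV);H,S,V=[h[...,i] for i in range(3)]
for mm,c in comps((H>100)&(H<130)&(S>120)&(V>40)&(z2>.05)&(z2<.09),50):print("blue",c,rect(P2,mm))
cv2.imwrite("pics/fin.png",np.hstack([cv2.resize(im,(400,300)),cv2.resize(w,(400,300))]) if 0 else np.vstack([cv2.resize(im[150:290,260:400],(560,560))]))
cv2.imwrite("pics/finall.png",np.vstack([np.hstack([cv2.resize(im[160:280,270:370],(300,360),interpolation=cv2.INTER_CUBIC),cv2.resize(w,(480,360))]),cv2.resize(im[130:320,90:530],(780,337))])[:600,:780])
cv2.imwrite("pics/finall.png",cv2.resize(cv2.imread("pics/finall.png"),(780,600)))
E
```

```text
time: 41.65
position: [0.5106, -0.3404, 0.2318]
eef_rot: [0.0, 0.546, 0.838, -0.001]
wrist_force: [-0.0, 1.3, -0.2]
finger_gap: 0.699
grasp_force: 0.0
t 41.65 p [ 510.6 -340.4  231.8] yaw 23.8 tilt 0.07 F [-0.   1.3 -0.2] gap 59.7 gf 0.0 q7 1.16
(190, (np.float64(0.006104990074869034), np.float64(-11.5)))
blue [609. 202.] (array([ 726.4, -218.2]), array([48.5, 14.6]), -29.9, 88.9, 809)
blue [318. 223.] (array([ 509.8, -339.3]), array([62.1, 13.5]), -66.4, 74.5, 967)
blue [573. 225.] (array([ 710.1, -247.4]), array([48.7, 16.3]), -28.3, 89.0, 845)
```

View pics/finall.png

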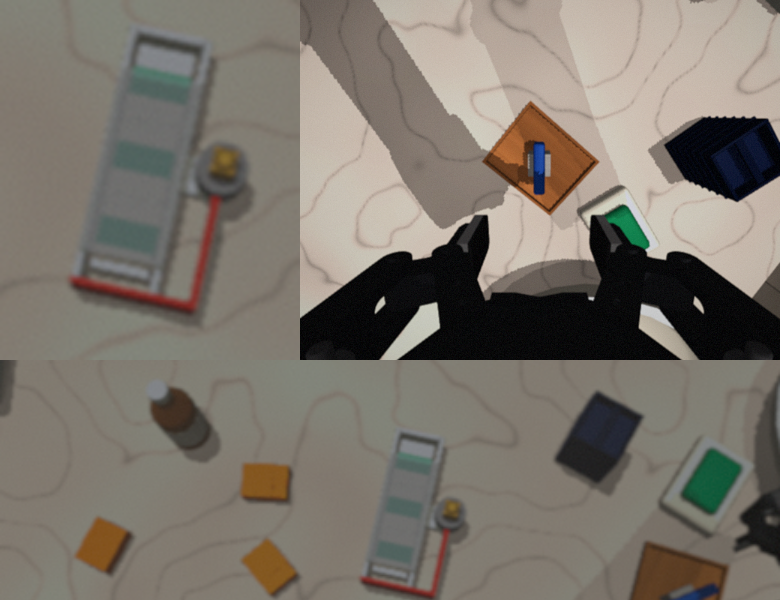

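The picture shows the gate shut flat across the mouth at (135,292) with three green bands inside, and the key standing in the tray at (540,165). The tumbler, dish, lotion and orange boxes have not moved. I'll hand in.

```bash
python3 -c "
from workcell import order
print(order.sign_off())"
```

```text
the job is handed in; nothing more can be done
None
```

I put all three boxed soaps inside the tunnel, shut the gate fully and stood the key back in its tray, then handed the job in at about 42 s; the tumbler, soap dish, lotion and orange look-alikes were left alone.

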